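# Build and test a bedside lamp base

### The job

Build the bedside-lamp base in the corner-post fixture: set the thick block squarely on the floor of the pocket, then all the square spacer plates flat on it, then the round cap disc flat on top; and lay every LED module flat and square in its own bay of the tester, its long side across the tester plate and centred on the bay's cross lines, clear of the stops. Only when the stack and all the modules are in place, throw the tester's toggle switch fully over to its other side. Leave the jar, screwdriver, tape roll and drawer knob where they are.

Things in the scene. Friction and masses are not known exactly. Their poses are not given: they have to be found in the camera images.
- fixture: Fixed fixture: metal plate 110 x 110 x 8 mm with four L-shaped steel corner posts (legs 12 mm long, 4 mm thick) round a 61 mm square pocket; each side has a 37 mm open gap for a finger. Posts straight to 64 mm above the table, then flared outwards to 72. Origin: centre of underside; x, y square to the pocket. Stands left or right, the tester on the other hand.
- pocket (a point): Centre of the fixture's pocket floor (8 mm above the table), axes as the fixture.
- tester: Fixed grey plate, 166 mm (x) by 80 mm (y), 12 thick; three bays along x marked by white cross lines. Stop ribs (7 mm in x, 30 in y, 6 above the plate) centred at x = -78, -26, 26, 78 leave 45 mm clear in each bay, open at both y ends. Switch box, 25 mm high, 50 (x) by 70 (y), centred at x = -112, y = 0, where the toggle pivots. Origin: centre of underside.
- bay0 (a point): Centre of tester bay 0 on the plate's top face (12 mm above the table), at x = -52 mm of the tester, axes as the tester.
- bay1 (a point): Centre of tester bay 1 on the plate's top face (12 mm above the table), at x = 0 mm of the tester, axes as the tester.
- bay2 (a point): Centre of tester bay 2 on the plate's top face (12 mm above the table), at x = 52 mm of the tester, axes as the tester.
- switch (a joint): Toggle switch of the tester, rad: 0 = leaning to the tester's -y side (as found, 0 to 0.15), 1.2 = fully over to its +y side. It swings in the tester's y-z plane about a pivot 22 mm above the table, and stays where it is left; about 1.5 N at the ball moves it.
- switch_tip (a point): Centre of the toggle's black ball (radius 13 mm, on a 10 mm thick steel rod, 50 mm from the pivot), some 63 mm above the table at either end of its swing, 72 mm in the middle.
- block: Lamp-base block: solid glazed white block 56 x 56 mm, 28 mm high, 0.11 to 0.22 kg. Origin: centre of its underside, x and y square to its sides.
- spacer1: Spacer plate: square pale-wood plate 56 x 56 x 8 mm with a dark centre dot, 35 g. One to three of the spacers are present. Origin: centre of its underside, x and y square to its sides.
- spacer2: Spacer plate: square pale-wood plate 56 x 56 x 8 mm with a dark centre dot, 35 g. One to three of the spacers are present. Origin: centre of its underside, x and y square to its sides.
- spacer3: Spacer plate: square pale-wood plate 56 x 56 x 8 mm with a dark centre dot, 35 g. One to three of the spacers are present. Origin: centre of its underside, x and y square to its sides.
- disc: Cap disc: round brass disc, diameter 56 mm, 8 mm thick, about 60 g. Origin: centre of its underside.
- module1: LED module: white rectangular piece 50 mm (its x) by 32 mm (its y), 8 mm thick, with a round lens (diameter 18 mm, 3 mm high) in the middle of its top, 30 g. Two or three modules are present. Origin: centre of its underside.
- module2: LED module: white rectangular piece 50 mm (its x) by 32 mm (its y), 8 mm thick, with a round lens (diameter 18 mm, 3 mm high) in the middle of its top, 30 g. Two or three modules are present. Origin: centre of its underside.
- module3: LED module: white rectangular piece 50 mm (its x) by 32 mm (its y), 8 mm thick, with a round lens (diameter 18 mm, 3 mm high) in the middle of its top, 30 g. Two or three modules are present. Origin: centre of its underside.
- jar: Bystander: small closed glass jar, diameter 36 mm, 42 mm high, standing among the parts. Origin: centre of its underside.
- driver: Bystander: screwdriver 200 mm long lying beyond the parts. Origin: its middle, on the table.
- tape: Bystander: paper tape roll, diameter 72 mm, 18 mm high, beyond the parts. Origin: centre of its underside.
- pull: Bystander: dark metal drawer knob, diameter 34 mm, 30 mm high, beyond the parts. Origin: centre of its underside.
Not all that is in view belongs to the job. There is more than one size of the tester; the one meant has the size given above.

How it is judged:
By the outcome, as a careful person would: the job done as asked, in the order asked, and still so for the second after the job is handed in, with the robot touching nothing.
Of spacer1, spacer2, spacer3 only 1 to 3 are there at a start; the rules pass over those that are not, and their reading is None.
Of module1, module2, module3 only 2 to 3 are there at a start; the rules pass over those that are not, and their reading is None.
At some moment in a run one of spacer1, spacer2, spacer3, disc, module1, module2, module3 may be knocked a few centimetres aside while the robot is not near it.
Once in a run the grip may slacken for a moment while it holds something.
It also fails if it takes over 210 s, if anything falls off the work surface, if the arm or the gripper's body presses on something with over 40 N, if the wrist force passes 120 N, or if a joint passes its speed limit or range.

### The arm

A 7-joint arm with a two-finger parallel gripper is mounted at the origin on the work surface. World frame = base frame: x ahead of the robot, y to its left, z up, the work surface at z = 0. Lengths are in m, angles in rad, forces in N, time in s.
With the tool pointing down it reaches from about 0.425 to 0.825 m from the base axis. Payload 3.6 kg.
Tool frame: the origin (TCP) lies midway between the tips of the shut fingers; the grasp point (between the pads) lies 19 mm behind it; z points along the fingers, y is the line along which they close (so a half turn about z gives the same grasp; the last joint's range is limited). The gripper opens to 93 mm and grips with 3 to 60 N. Pads are 15 mm wide; open, the fingers measure 128 mm over their backs; the gripper's body (75 mm by 188 mm) begins 65 mm behind the grasp point.
Start: joints at [-1.143, 0.615, -0.013, 1.423, 0.008, 1.103, -0.04], TCP at [0.285, 0.584, 0.219] pointing down, gripper open.
Joint ranges: [-3.12, 3.12], [-0.3, 2.06], [-1.34, 1.32], [0.26, 2.42], [-1.36, 4.5], [0.01, 1.98], [-2.84, 2.84]. Speed limits (rad/s): [2.79, 2.79, 3.14, 3.14, 3.14, 3.14, 3.14].

### API

Orientations are given as a unit quaternion [w, x, y, z].
In Python, from station import manip gives the robot as it stands. The module is installed in compiled form; this text tells all that it offers.
- The arm moves only by the shell command python3 -m crank 'ROWS'. ROWS is JSON, a list of rows, each an object with "hand": the opening, from 0 (shut) to 1 (fully open); "translation": the shift along the world's x, y, z in m, a list of three; "yaw": the turn about the world's z in degrees. A call has 1 to 8 rows; each row is the pose to reach, as a shift and turn from the pose commanded when the call began; what a row does not reach only later rows make up. A row lasts 1/8 s, in which the tool goes at most 62.5 mm and 10.7 degrees, less where a joint would pass 70% of its speed; a pose out of reach is approached as far as the arm can. A call with a gripper value outside its range is refused whole. The fingers move at their own pace and stop on an object; the grip force is fixed at half the most. Time passes only in rows, so rows that repeat a pose let the fingers close. It gives the time, the measured TCP pose, the force, the opening and the grip force at its end, in the units of the state.
- manip.observe(): the state, without advancing time (a new reading comes with each control period).
- manip.capture(name): name is "scene" or "top"; returns a dict with "frame" (384x512x3 uint8, blue, green, red), "mtx" (3x3 intrinsics, pixels), "T" (4x4, takes a point from camera to world coordinates). Camera axes: x right, y up, looking along -z (the intrinsics and any distortion apply to the point x, -y, -z); pixel columns grow to the right and rows downward; lengths in m; the calibration is good to about 2 mm. A picture is of the moment at which its call begins. There is no depth.
- manip.job_done(): hands the job in; it is judged then, once.
The state is a dict: "t": time; "joint_positions": joint angles; "joint_vel": joint speeds; "effort": joint torques, N m; "position": TCP position; "tcp_rot": TCP orientation; "force": force on the tool from outside, world axes, zero at the start; "ft_torque": the same for the moment, N m; "width": finger opening in m; "gripper_force": force on a finger pad.
Only numpy, scipy, OpenCV 4.12 (cv2) and the standard library are available. Lean on these libraries where they do the work, as an engineer would, in place of code of your own. Each camera call takes 0.05 s, during which the arm holds its last target. There are 200 camera calls.

## Working session

There is one attempt and no reset: what is moved stays moved. The work goes in short steps, Python scripts to look and compute and a shell command to move; the robot and the scene stay as the last step left them, time stands still between calls to the robot, and variables do not carry over. Pictures are saved under pics/ and viewed, at most 14 in all, crops included, and the job is handed in when it is done.

```bash
mkdir -p pics
cat > h.py <<'E'
import numpy as np, cv2
from station import manip
def cap(n,save=None):
    c=manip.capture(n)
    if save: cv2.imwrite('pics/'+save,c['frame'])
    return c
def ray(c,u,v,z):
    K,T=np.array(c['mtx']),np.array(c['T'])
    d=np.linalg.inv(K)@[u,v,1]; d=T[:3,:3]@[d[0],-d[1],-d[2]]; o=T[:3,3]
    return o+d*(z-o[2])/d[2]
def proj(c,p):
    K,T=np.array(c['mtx']),np.array(c['T'])
    q=T[:3,:3].T@(np.array(p)-T[:3,3]); q=K@[q[0],-q[1],-q[2]]
    return q[:2]/q[2]
E
python3 - <<'E'
from h import *
for n in ('top','scene'):
    c=cap(n,n+'0.png'); print(n,np.round(c['mtx'],1).tolist(),np.round(c['T'],3).tolist(),[k for k in c])
    for u,v in ((0,0),(511,0),(0,383),(511,383)): print(np.round(ray(c,u,v,0),3))
    f=cv2.resize(c['frame'],(768,576),interpolation=cv2.INTER_CUBIC); cv2.imwrite(f'pics/{n}0b.png',f)
s=manip.observe(); print({k:np.round(s[k],3).tolist() for k in s})
E
```

```text
top [[445.0, 0.0, 257.1], [0.0, 445.0, 183.1], [0.0, 0.0, 1.0]] [[0.01, 0.997, -0.079, 0.417], [-1.0, 0.008, -0.021, -0.021], [-0.021, 0.079, 0.997, 1.4], [0.0, 0.0, 0.0, 1.0]] ['frame', 'mtx', 'T']
[1.128 0.864 0.   ]
[ 1.126 -0.804  0.   ]
[-0.097  0.796  0.   ]
[-0.07  -0.762  0.   ]
scene [[363.9, 0.0, 255.1], [0.0, 363.9, 190.7], [0.0, 0.0, 1.0]] [[-0.263, -0.714, 0.649, 1.058], [0.965, -0.191, 0.181, 0.131], [-0.005, 0.674, 0.739, 0.697], [0.0, 0.0, 0.0, 1.0]] ['frame', 'mtx', 'T']
[-0.473 -1.617  0.   ]
[-1.106  0.842  0.   ]
[ 1.002 -0.352  0.   ]
[0.767 0.511 0.   ]
{'t': 0.1, 'joint_positions': [-1.143, 0.616, -0.013, 1.425, 0.008, 1.103, -0.04], 'joint_vel': [0.001, -0.001, 0.001, -0.005, -0.0, 0.001, 0.0], 'effort': [0.001, -46.004, 0.21, -16.624, -0.061, 0.017, 0.0], 'position': [0.285, 0.583, 0.218], 'tcp_rot': [-0.0, 0.225, 0.974, -0.001], 'force': [1.02, -0.011, 0.95], 'ft_torque': [0.007, 0.014, -0.028], 'gripper_force': 0.0, 'width': 0.093}
```

View pics/top0b.png

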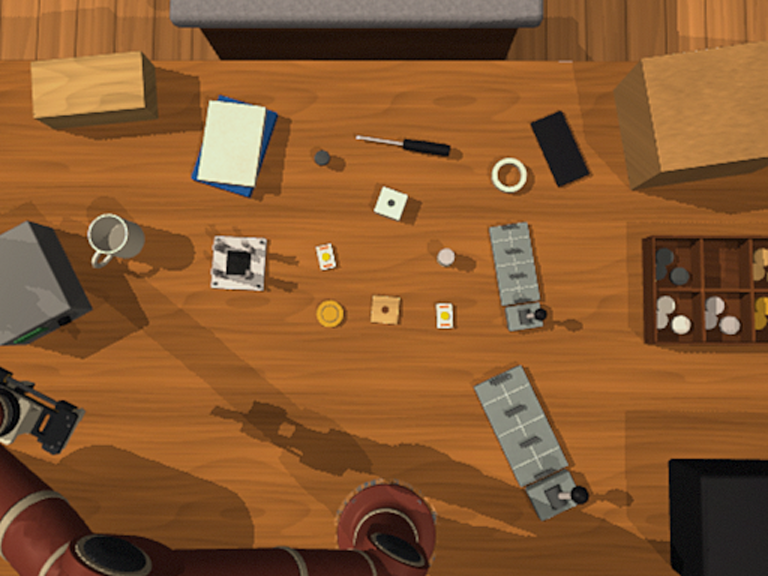

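View pics/scene0b.png

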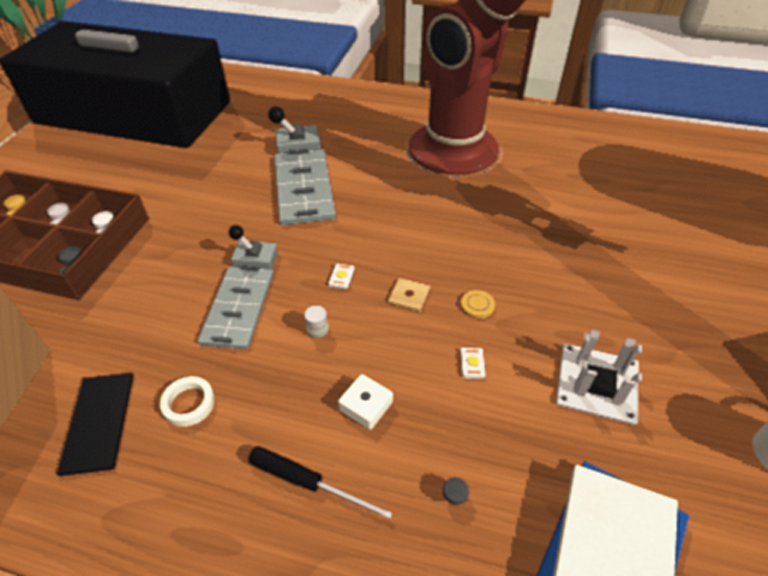

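The only spacer is the wood square at (385,310) in the top view and the disc is at (330,314). The modules are at (326,257) and (445,316). The fixture is at (238,263).

Things that could be mistaken for the targets:
- **Tester:** upper one at (515,265), about 79 px or 166 mm long. The lower one at (525,430) is about 245 mm, so I choose the upper.
- **Block:** white square with a dot at (391,203). The white tape is at (509,175).
- **Jar:** (446,257). It looks like a part, but it is a bystander.
- **Discs in the tray:** (675,310) and nearby. These do not belong to the job.

```bash
cat >> h.py <<'E'
def masks(f):
    hsv=cv2.cvtColor(f,cv2.COLOR_BGR2HSV)
    h,s,v=cv2.split(hsv)
    return h,s,v
E
python3 - <<'E'
from h import *
a=cv2.imread('pics/top0.png'); 
cv2.imwrite('pics/c1.png',cv2.resize(a[110:235,130:390],None,fx=3,fy=3,interpolation=cv2.INTER_CUBIC))
c=manip.capture('top')
h,s,v=masks(c['frame'])
for n,(u,w) in dict(block=(255,138),blocksp=(260,135),wood=(262,206),woodtbl=(300,120),disc=(213,205),mod=(217,165),modw=(217,178),tester=(340,160),tester2=(350,190),fix=(146,192),jar=(297,171)).items(): print(n,h[w,u],s[w,u],v[w,u])
m=((s<70)&(v>60)).astype(np.uint8)
for i,ct in enumerate(cv2.findContours(m,cv2.RETR_EXTERNAL,cv2.CHAIN_APPROX_NONE)[0]):
    A=cv2.contourArea(ct)
    if A<60: continue
    (x,y),(w,hh),an=cv2.minAreaRect(ct)
    if not(120<x<400 and 80<y<330): continue
    print(np.round([x,y,w,hh,an,A],1),np.round(ray(c,x,y,.01),3))
E
```

```text
block 38 29 234
blocksp 23 15 68
wood 17 149 222
woodtbl 14 188 175
disc 20 208 228
mod 11 163 227
modw 12 68 217
tester 30 23 157
tester2 32 23 158
fix 12 108 160
jar 14 41 216
[368.9 329.6  25.4  31.1  64.8 665.5] [ 0.083 -0.335  0.01 ]
[ 346.8  283.6   74.6   35.    64.5 2497.5] [ 0.22  -0.269  0.01 ]
[348.9 210.7  16.3  23.   81.3 309.5] [ 0.443 -0.277  0.01 ]
[296. 210.  16.  10.  90. 157.] [ 0.444 -0.113  0.01 ]
[297. 171.  10.  10.  90.  83.] [ 0.566 -0.116  0.01 ]
[216.9 170.9  16.2  10.4  76.  104.5] [0.565 0.136 0.01 ]
[ 158.7  174.9   34.9   35.2    3.6 1151.5] [0.55  0.319 0.01 ]
[ 342.6  175.4   52.9   25.8   80.5 1288. ] [ 0.553 -0.258  0.01 ]
[260.1 135.3  18.2  18.1  21.  295.5] [0.679 0.001 0.01 ]
[339.  116.5  21.9  21.9  45.  381. ] [ 0.74  -0.248  0.01 ]
[ 154.7   95.8   40.4   56.9    9.5 2031.5] [0.805 0.339 0.01 ]
```

View pics/c1.png

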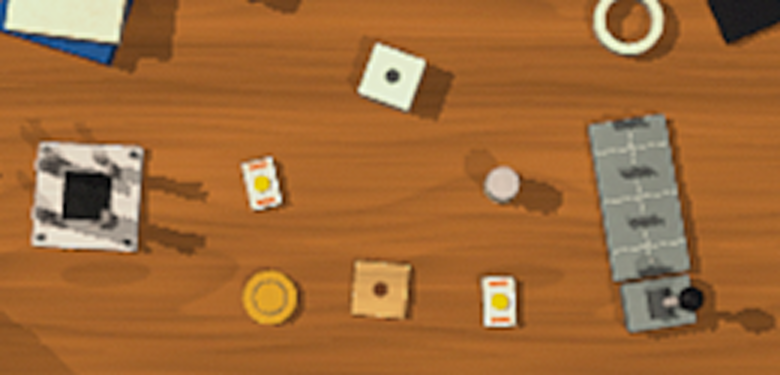

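The crop shows the block at (392,76), spacer (381,290), disc (270,296), modules (262,184) and (499,302). The fixture is at (88,196) and the chosen tester at (640,200), with the ball leaning right at (692,298). Next I measure these finely.

```bash
cat >> h.py <<'E'
S=6
def blobs(c,cond,z,amin,amax,box=(0,0,512,384)):
    """sub-pixel blobs on an upscaled picture; corners/centre cast on plane z -> list of (xy, sides, yaw deg, px)"""
    x0,y0,x1,y1=box
    f=cv2.resize(c['frame'][y0:y1,x0:x1],None,fx=S,fy=S,interpolation=cv2.INTER_CUBIC)
    m=cv2.morphologyEx(cond(*masks(f)).astype(np.uint8),cv2.MORPH_OPEN,np.ones((5,5)))
    out=[]
    tp=lambda p:((p[0]+.5)/S-.5+x0,(p[1]+.5)/S-.5+y0)
    for ct in cv2.findContours(m,cv2.RETR_EXTERNAL,cv2.CHAIN_APPROX_NONE)[0]:
        A=cv2.contourArea(ct)/S/S
        if not amin<A<amax: continue
        w=np.array([ray(c,*tp(p[0]),z)[:2]*1000 for p in ct],np.float32)
        (r,sd,an)=cv2.minAreaRect(w)
        M=cv2.moments(w); cen=(M['m10']/M['m00'],M['m01']/M['m00'])
        out.append((np.round(r,1),np.round(sd,1),round(an,1),np.round(cen,1),np.round(tp(ct[:,0].mean(0)),0)))
    return out
WOOD=lambda h,s,v:(s<165)&(s>90)&(v>185)&(h>13)
WHITE=lambda h,s,v:(s<80)&(v>185)
LENS=lambda h,s,v:(h>19)&(h<35)&(s>150)&(v>180)
DARK=lambda h,s,v:(v<110)
GREY=lambda h,s,v:(s<60)&(v>105)
E
python3 - <<'E'
from h import *
t=cap('top'); s=cap('scene')
def show(n,c,*a,**k):
    print(n); [print('  ',*b) for b in blobs(c,*a,**k)]
P=(200,120,320,230)
show('block top',t,WHITE,.028,200,400,(230,110,300,160))
show('spacer',t,WOOD,.008,200,500,(230,180,290,230))
show('disc',t,lambda h,s,v:(h>17)&(s>165)&(v>110),.008,150,500,(190,185,240,230))
show('lens',t,LENS,.011,5,60,P)
show('mod whole',t,lambda h,s,v:((s<90)&(v>185))|((h>19)&(v>185))|((h<9)&(v>150)),.008,80,300,P)
show('dots',t,lambda h,s,v:v<130,.028,4,40,(250,125,275,145))
show('dot sp',t,lambda h,s,v:v<130,.008,4,40,(245,195,268,220))
show('fix',t,GREY,.008,500,1600,(130,145,190,205))
show('fix dark',t,lambda h,s,v:v<50,.008,50,600,(130,145,190,205))
show('tester',t,lambda h,s,v:(s<60)&(v>90),.012,800,1600,(310,140,380,230))
show('box',t,lambda h,s,v:(s<60)&(v>90),.025,200,600,(310,140,380,230))
show('ball',t,lambda h,s,v:v<45,.063,20,200,(340,190,380,230))
print('SCENE')
show('sc lens',s,LENS,.011,10,150,(200,170,340,260))
show('sc dot blk',s,lambda h,s,v:v<130,.028,6,80,(230,250,262,280))
show('sc dot sp',s,lambda h,s,v:v<130,.008,6,80,(262,185,285,205))
show('sc disc',s,lambda h,s,v:(h>17)&(s>165)&(v>110),.008,150,600,(300,180,340,220))
show('sc ball',s,lambda h,s,v:v<45,.063,20,200,(140,140,170,170))
E
```

```text
block top
   [6.764e+02 5.000e-01] [56.2 55.9] 70.9 [6.762e+02 3.000e-01] [260. 135.]
spacer
   [454.5  11. ] [56.5 57. ] 86.2 [454.8  11.1] [256. 206.]
disc
   [446.1 125.7] [54.7 56. ] 0.5 [445.9 125.4] [220. 209.]
lens
   [ 443.8 -113.6] [15.5 16. ] 0.2 [ 443.9 -113.5] [296. 210.]
   [564.7 135.2] [15.3 15.2] 0.9 [565.  135.6] [217. 171.]
mod whole
   [ 443.9 -112.6] [49.8 33.2] 0.6 [ 444.  -113.1] [296. 210.]
   [446.1 125.4] [51.6 52.3] 0.9 [445.6 125.5] [220. 209.]
   [565.2 136.4] [51.4 33.4] 13.9 [564.8 136.5] [217. 171.]
dots
   [ 6.768e+02 -6.000e-01] [12.1 12.5] 0.5 [ 6.767e+02 -5.000e-01] [260. 135.]
dot sp
   [455.4  10.7] [10.9 11.5] 0.5 [455.4  10.6] [256. 206.]
   [452.5 -21.6] [ 7.8 55.1] 84.7 [450.  -20.9] [266. 207.]
fix
   [550.7 320.3] [112.1 111.2] 87.7 [550.4 319.4] [159. 175.]
fix dark
   [550.7 320.1] [48.2 49. ] 87.5 [551.6 321.3] [158. 175.]
tester
   [ 553.2 -257.9] [165.8  80.7] 9.1 [ 553.4 -257.6] [343. 175.]
box
   [ 443.1 -274.4] [49.9 71.1] 8.9 [ 442.6 -271.4] [349. 211.]
ball
   [ 447.  -300.4] [22.3 22.9] 89.5 [ 447.1 -300.3] [360. 209.]
SCENE
sc lens
   [566.4 133.7] [14.1 14.1] 15.0 [566.4 133.7] [315. 240.]
   [446.2 129.8] [21.1 11.5] 8.1 [446.3 129.8] [321. 201.]
   [448.7 116.3] [19.9  9.5] 9.1 [449.4 116.5] [316. 201.]
   [ 445.1 -115.2] [12.  13.2] 15.0 [ 445.  -115.3] [227. 182.]
sc dot blk
   [714.5 -15.2] [15.8  5.4] 70.4 [713.9 -15.4] [232. 278.]
   [676.3  -2.8] [11.2 11.6] 15.1 [676.5  -2.8] [243. 264.]
   [664.  -31.2] [18.7 10.8] 18.0 [662.7 -33.1] [231. 255.]
sc dot sp
   [455.    8.5] [9.  9.8] 15.0 [455.    8.4] [272. 195.]
sc disc
   [448.6 123.6] [57.9 53.3] 7.5 [448. 124.] [318. 202.]
sc ball
   [ 443.5 -304.6] [32.4 20.5] 26.0 [ 443.4 -304.8] [157. 155.]
```

```bash
cat > st.py <<'E'
from h import *
s=manip.observe(); q=s['tcp_rot']; 
from scipy.spatial.transform import Rotation as R
y=R.from_quat([q[1],q[2],q[3],q[0]]).apply([0,1,0])
print('t',round(s['t'],2),'tcp',np.round(np.array(s['position'])*1000,1),'close',round(np.degrees(np.arctan2(y[1],y[0]))%180,1),'w',round(s['width']*1000,1),'gf',round(s['gripper_force'],1),'F',np.round(s['force'],1),'q7',round(s['joint_positions'][6],2))
E
python3 -m crank '[{"hand":1,"translation":[0.03,-0.045,-0.01],"yaw":1},{"hand":1,"translation":[0.06,-0.09,-0.02],"yaw":2},{"hand":1,"translation":[0.09,-0.135,-0.03],"yaw":3},{"hand":1,"translation":[0.12,-0.18,-0.04],"yaw":4},{"hand":1,"translation":[0.15,-0.225,-0.05],"yaw":5},{"hand":1,"translation":[0.18,-0.27,-0.06],"yaw":6},{"hand":1,"translation":[0.21,-0.315,-0.065],"yaw":7},{"hand":1,"translation":[0.21,-0.315,-0.065],"yaw":7}]'; python3 st.py
```

```text
t: 1.25
position: [0.4988, 0.2623, 0.1531]
tcp_rot: [0.001, 0.171, 0.985, -0.002]
force: [-0.6, 1.1, 1.7]
width: 0.0931
gripper_force: 0.0
t 1.25 tcp [498.8 262.3 153.1] close 70.3 w 93.1 gf 0.0 F [-0.6  1.1  1.7] q7 0.67
```

```bash
python3 -m crank '[{"hand":1,"translation":[0.03,-0.045,0],"yaw":0},{"hand":1,"translation":[0.06,-0.09,0],"yaw":0},{"hand":1,"translation":[0.09,-0.135,0],"yaw":0},{"hand":1,"translation":[0.12,-0.18,0],"yaw":0},{"hand":1,"translation":[0.15,-0.225,0],"yaw":0},{"hand":1,"translation":[0.181,-0.27,0],"yaw":0},{"hand":1,"translation":[0.181,-0.27,0],"yaw":0},{"hand":1,"translation":[0.181,-0.27,0],"yaw":0}]'; python3 st.py
```

```text
t: 2.25
position: [0.6761, 0.0008, 0.1533]
tcp_rot: [-0.001, 0.165, 0.986, 0.001]
force: [-0.1, 0.1, 0.1]
width: 0.0931
gripper_force: 0.0
t 2.25 tcp [676.1   0.8 153.3] close 71.0 w 93.1 gf 0.0 F [-0.1  0.1  0.1] q7 1.18
```

```bash
python3 -m crank '[{"hand":1,"translation":[0,0,-0.05],"yaw":0},{"hand":1,"translation":[0,0,-0.1],"yaw":0},{"hand":1,"translation":[0,0,-0.13],"yaw":0},{"hand":1,"translation":[0,0,-0.149],"yaw":0},{"hand":1,"translation":[0,0,-0.149],"yaw":0},{"hand":0,"translation":[0,0,-0.149],"yaw":0},{"hand":0,"translation":[0,0,-0.149],"yaw":0},{"hand":0,"translation":[0,0,-0.149],"yaw":0}]'; python3 -m crank '[{"hand":0,"translation":[0,0,0],"yaw":0},{"hand":0,"translation":[0,0,0],"yaw":0}]';python3 st.py
```

```text
t: 3.25
position: [0.6772, -0.0012, 0.0058]
tcp_rot: [0.001, 0.166, 0.986, 0.0]
force: [-0.3, 0.6, 0.1]
width: 0.0673
gripper_force: 0.0
t: 3.5
position: [0.6767, -0.0016, 0.0051]
tcp_rot: [0.0, 0.166, 0.986, -0.0]
force: [-1.0, -1.0, 2.2]
width: 0.0559
gripper_force: 30.0
t 3.5 tcp [676.7  -1.6   5.1] close 70.9 w 55.9 gf 30.0 F [-1.  -1.   2.2] q7 1.17
```

```bash
python3 -m crank '[{"hand":0,"translation":[0,0,0.03],"yaw":0},{"hand":0,"translation":[0,0,0.08],"yaw":0},{"hand":0,"translation":[0,0,0.12],"yaw":0},{"hand":0,"translation":[-0.01,0.025,0.125],"yaw":2},{"hand":0,"translation":[-0.03,0.075,0.125],"yaw":5},{"hand":0,"translation":[-0.045,0.115,0.125],"yaw":8},{"hand":0,"translation":[-0.063,0.16,0.125],"yaw":11},{"hand":0,"translation":[-0.078,0.2,0.125],"yaw":14}]'; python3 -m crank '[{"hand":0,"translation":[-0.016,0.04,0],"yaw":3},{"hand":0,"translation":[-0.032,0.08,0],"yaw":3},{"hand":0,"translation":[-0.042,0.105,0],"yaw":3},{"hand":0,"translation":[-0.048,0.12,0],"yaw":3},{"hand":0,"translation":[-0.048,0.12,0],"yaw":3}]';python3 st.py
python3 - <<'E'
from h import *
t=cap('top');s=cap('scene','s1.png')
for c,b in((s,(360,210,440,290)),):
  for z,cond in ((.008,lambda h,s,v:v<45),(.008,GREY)):
    for o in blobs(c,cond,z,60,2500,b): print(*o)
cv2.imwrite('pics/s1c.png',cv2.resize(s['frame'][130:290,330:480],None,fx=4,fy=3.6))
E
```

```text
t: 4.5
position: [0.5949, 0.2025, 0.1276]
tcp_rot: [-0.002, 0.041, 0.999, 0.0]
force: [0.8, -0.2, -1.9]
width: 0.0558
gripper_force: 30.0
t: 5.12
position: [0.5486, 0.3204, 0.1286]
tcp_rot: [-0.001, 0.016, 1.0, -0.0]
force: [0.6, -0.4, -1.1]
width: 0.0561
gripper_force: 30.0
t 5.12 tcp [548.6 320.4 128.6] close 88.1 w 56.1 gf 30.0 F [ 0.6 -0.4 -1.1] q7 0.9
[551.  322.7] [38.6 47.6] 89.2 [551.6 325.6] [401. 253.]
```

View pics/s1c.png

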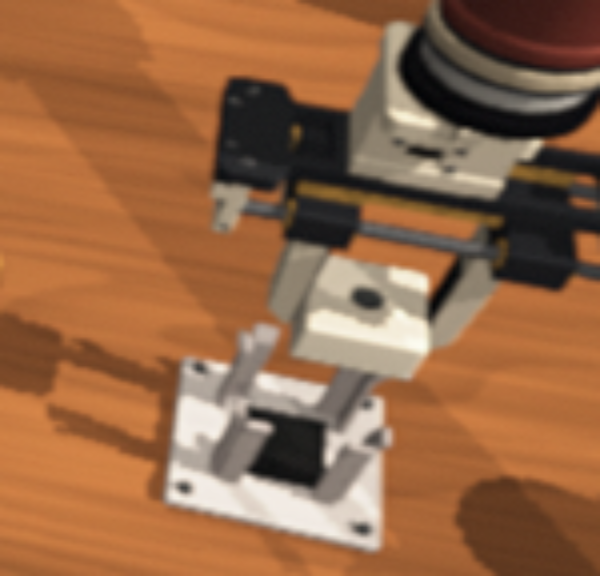

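The block hangs square in the fingers above the fixture. Its dot is at crop (368,298) and the plate holes are at about (200,368), (183,487), (363,527), (367,403).

Run:
```python
from h import *
s=cap('scene');t=cap('top')
z=manip.observe()['position'][2]
for o in blobs(s,lambda h,s,v:v<100,z+.0235,10,80,(412,204,432,220)): print('dot',*o)
H=[]
for u,v in((380,232),(376,265),(421,276),(422,242)):
    for o in blobs(s,lambda h,s,v:(v<110),.008,1.5,30,(u-5,v-5,u+6,v+6)): print('hole',*o); H.append(o[3])
T=[]
for u,v in((144,159),(174,160),(143,190),(174,191)):
    for o in blobs(t,lambda h,s,v:(v<120),.008,.8,30,(u-5,v-5,u+6,v+6)): print('Thole',*o)
```

```text
dot [552.3 318.5] [12.8 13.7] 88.6 [552.3 318.5] [421. 213.]
hole [501.7 274.4] [6.6 5.8] 15.0 [501.6 274.5] [380. 232.]
hole [594. 270.] [4.5 5.1] 15.1 [594. 270.] [376. 265.]
hole [598.1 361.5] [5.5 7.1] 15.1 [598.  361.6] [420. 277.]
hole [505.9 366.7] [3.2 4.9] 88.1 [505.9 366.7] [421. 242.]
hole [502.  359.3] [ 6.3 26. ] 67.1 [500.6 360.5] [418. 240.]
Thole [597.5 354.8] [27.7  8.5] 1.7 [597.  354.4] [148. 160.]
Thole [495.1 255.6] [3.7 5.8] 0.5 [494.9 255.7] [179. 193.]
Thole [502.5 276.6] [5.3 7.4] 0.5 [502.6 276.5] [172. 190.]
Thole [506.9 263. ] [21.2  3.9] 3.7 [506.6 263. ] [176. 189.]
```

```bash
python3 -m crank '[{"hand":0,"translation":[0,0,-0.03],"yaw":-0.6},{"hand":0,"translation":[0,0,-0.045],"yaw":-0.6},{"hand":0,"translation":[0,0,-0.055],"yaw":-0.6},{"hand":0,"translation":[0,0,-0.065],"yaw":-0.6},{"hand":0,"translation":[0,0,-0.07],"yaw":-0.6},{"hand":0,"translation":[0,0,-0.07],"yaw":-0.6}]';python3 st.py
python3 - <<'E'
from h import *
s=cap('scene','s2.png')
z=manip.observe()['position'][2]
for o in blobs(s,lambda h,s,v:v<100,.130-.07+.023,10,80,(400,215,432,250)): print('dot',*o)
cv2.imwrite('pics/s2c.png',cv2.resize(s['frame'][170:290,345:465],None,fx=5,fy=5))
E
```

```text
t: 6.08
position: [0.5504, 0.3188, 0.0595]
tcp_rot: [-0.0, 0.023, 1.0, -0.0]
force: [0.4, -0.7, -2.1]
width: 0.056
gripper_force: 30.0
t 6.08 tcp [550.4 318.8  59.5] close 87.4 w 56.0 gf 30.0 F [ 0.4 -0.7 -2.1] q7 0.88
dot [551.5 320.1] [13.  13.2] 15.0 [551.5 320.2] [410. 234.]
```

View pics/s2c.png

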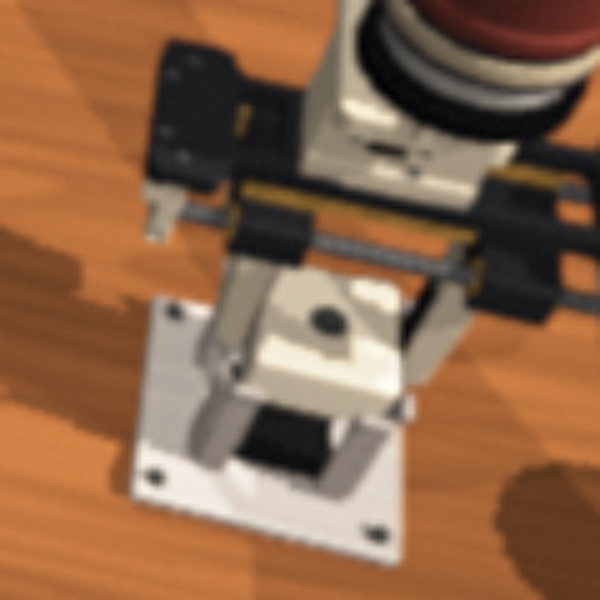

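The block is between the posts without force (dot at crop (328,320)). I lower it to the floor.

```bash
python3 -m crank '[{"hand":0,"translation":[0,0,-0.02],"yaw":0},{"hand":0,"translation":[0,0,-0.035],"yaw":0},{"hand":0,"translation":[0,0,-0.042],"yaw":0},{"hand":0,"translation":[0,0,-0.0465],"yaw":0},{"hand":0,"translation":[0,0,-0.0465],"yaw":0}]';python3 st.py;  python3 -m crank '[{"hand":0.75,"translation":[0,0,0],"yaw":0},{"hand":0.75,"translation":[0,0,0],"yaw":0},{"hand":0.75,"translation":[0,0,0],"yaw":0},{"hand":0.75,"translation":[0,0,0.03],"yaw":0},{"hand":0.75,"translation":[0,0,0.08],"yaw":0},{"hand":1,"translation":[0,0,0.13],"yaw":0}]';python3 st.py
python3 - <<'E'
from h import *
s=cap('scene');t=cap('top')
for o in blobs(s,lambda h,s,v:v<100,.036,10,80,(385,235,415,262)): print('dot',*o)
def show(n,c,*a,**k):
    print(n); [print('  ',*b) for b in blobs(c,*a,**k)]
show('spacer',t,WOOD,.008,200,500,(230,170,290,230))
show('disc',t,lambda h,s,v:(h>17)&(s>165)&(v>110),.008,150,500,(180,165,250,230))
show('dot sp',s,lambda h,s,v:v<130,.008,6,80,(262,185,285,205))
E
```

```text
t: 6.75
position: [0.5505, 0.3188, 0.0132]
tcp_rot: [-0.0, 0.023, 1.0, -0.0]
force: [0.1, -1.6, -0.6]
width: 0.0559
gripper_force: 30.0
t 6.75 tcp [550.5 318.8  13.2] close 87.3 w 55.9 gf 30.0 F [ 0.1 -1.6 -0.6] q7 0.87
t: 7.5
position: [0.5503, 0.3189, 0.1444]
tcp_rot: [-0.0, 0.023, 1.0, -0.0]
force: [1.3, 0.5, -0.1]
width: 0.0756
gripper_force: 0.0
t 7.5 tcp [550.3 318.9 144.4] close 87.3 w 75.6 gf 0.0 F [ 1.3  0.5 -0.1] q7 0.89
dot [550.9 320.4] [ 9.1 10. ] 0.1 [550.9 320.4] [404. 247.]
spacer
disc
   [446.1 125.7] [54.7 55.9] 0.8 [445.8 125.5] [220. 209.]
dot sp
   [485.   -0.6] [ 8.7 22.7] 15.0 [487.2  -3. ] [266. 204.]
   [455.8   8.1] [15.  14.4] 67.2 [455.6   8.2] [272. 195.]
```

```bash
python3 -m crank '[{"hand":1,"translation":[-0.014,-0.046,0],"yaw":-1},{"hand":1,"translation":[-0.028,-0.092,0],"yaw":-1},{"hand":1,"translation":[-0.042,-0.138,0],"yaw":-1},{"hand":1,"translation":[-0.056,-0.184,0],"yaw":-1},{"hand":1,"translation":[-0.071,-0.23,0],"yaw":-1},{"hand":1,"translation":[-0.085,-0.276,0],"yaw":-1},{"hand":1,"translation":[-0.095,-0.3095,0],"yaw":-1},{"hand":1,"translation":[-0.095,-0.3095,0],"yaw":-1}]'; python3 -m crank '[{"hand":1,"translation":[0,0,-0.05],"yaw":0},{"hand":1,"translation":[0,0,-0.09],"yaw":0},{"hand":1,"translation":[0,0,-0.125],"yaw":0},{"hand":1,"translation":[0,0,-0.138],"yaw":0},{"hand":1,"translation":[0,0,-0.141],"yaw":0},{"hand":1,"translation":[0,0,-0.141],"yaw":0},{"hand":0,"translation":[0,0,-0.141],"yaw":0},{"hand":0,"translation":[0,0,-0.141],"yaw":0}]'; python3 st.py; python3 -m crank '[{"hand":0,"translation":[0,0,0],"yaw":0},{"hand":0,"translation":[0,0,0],"yaw":0},{"hand":0,"translation":[0,0,0],"yaw":0}]'; python3 st.py
```

```text
t: 8.6
position: [0.4542, 0.0063, 0.1427]
tcp_rot: [-0.001, 0.035, 0.999, -0.001]
force: [0.5, 0.3, -0.6]
width: 0.093
gripper_force: 0.0
t: 9.6
position: [0.4561, 0.0094, 0.0029]
tcp_rot: [0.001, 0.032, 0.999, 0.0]
force: [-0.1, -0.6, -0.0]
width: 0.0776
gripper_force: 0.0
t 9.6 tcp [456.1   9.4   2.9] close 86.3 w 77.6 gf 0.0 F [-0.1 -0.6 -0. ] q7 1.29
t: 9.98
position: [0.4556, 0.0093, 0.0023]
tcp_rot: [0.0, 0.032, 0.999, -0.0]
force: [-0.6, -0.1, 2.2]
width: 0.0554
gripper_force: 30.0
t 9.97 tcp [455.6   9.3   2.3] close 86.3 w 55.4 gf 30.0 F [-0.6 -0.1  2.2] q7 1.29
```

```bash
python3 -m crank '[{"hand":0,"translation":[0,0,0.03],"yaw":0},{"hand":0,"translation":[0,0,0.08],"yaw":0},{"hand":0,"translation":[0,0,0.12],"yaw":0},{"hand":0,"translation":[0.014,0.046,0.125],"yaw":1},{"hand":0,"translation":[0.028,0.092,0.125],"yaw":1},{"hand":0,"translation":[0.042,0.138,0.125],"yaw":1},{"hand":0,"translation":[0.056,0.184,0.125],"yaw":1},{"hand":0,"translation":[0.071,0.23,0.125],"yaw":1}]'; python3 -m crank '[{"hand":0,"translation":[0.014,0.046,0],"yaw":0},{"hand":0,"translation":[0.021,0.07,0],"yaw":0},{"hand":0,"translation":[0.024,0.0795,0],"yaw":0},{"hand":0,"translation":[0.024,0.0795,0],"yaw":0},{"hand":0,"translation":[0.024,0.0795,-0.03],"yaw":0},{"hand":0,"translation":[0.024,0.0795,-0.055],"yaw":0},{"hand":0,"translation":[0.024,0.0795,-0.055],"yaw":0}]';python3 st.py
python3 - <<'E'
from h import *
s=cap('scene','s3.png')
for o in blobs(s,lambda h,s,v:v<100,.0725+.006,6,80,(395,220,432,250)): print('dot',*o)
cv2.imwrite('pics/s3c.png',cv2.resize(s['frame'][170:290,345:465],None,fx=5,fy=5))
E
```

```text
t: 10.98
position: [0.5264, 0.2406, 0.1268]
tcp_rot: [-0.0, 0.023, 1.0, -0.0]
force: [0.5, 0.1, -0.9]
width: 0.0555
gripper_force: 30.0
t: 11.85
position: [0.5492, 0.3157, 0.0703]
tcp_rot: [-0.002, 0.024, 1.0, -0.002]
force: [0.0, -0.8, 0.5]
width: 0.0558
gripper_force: 30.0
t 11.85 tcp [549.2 315.7  70.3] close 87.2 w 55.8 gf 30.0 F [ 0.  -0.8  0.5] q7 0.88
dot [549.3 316.8] [12.8  9.6] 86.6 [549.5 316.9] [408. 234.]
dot [527.4 355.6] [11.6 63.9] 72.8 [529.1 354.8] [427. 229.]
```

View pics/s3c.png

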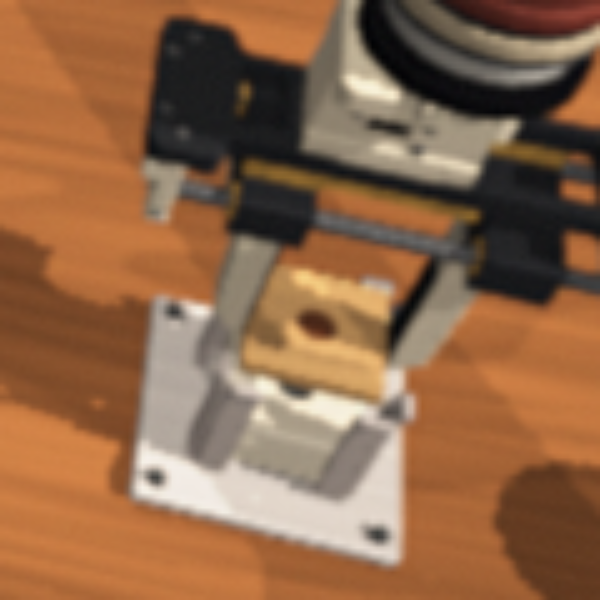

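The spacer is held level over the block, dot at crop (318,322). It is slightly off in y, so I let it settle.

```bash
python3 -m crank '[{"hand":0,"translation":[0,0,0],"yaw":0},{"hand":0,"translation":[0,0,0],"yaw":0}]'; python3 st.py
python3 - <<'E'
from h import *
s=cap('scene')
for o in blobs(s,lambda h,s,v:v<100,.0725+.006,6,30,(395,220,432,250)): print('dot',*o)
E
```

```text
t: 12.15
position: [0.5512, 0.3191, 0.0735]
tcp_rot: [0.001, 0.023, 1.0, 0.001]
force: [0.3, -0.1, 0.1]
width: 0.0556
gripper_force: 30.0
t 12.15 tcp [551.2 319.1  73.5] close 87.3 w 55.6 gf 30.0 F [ 0.3 -0.1  0.1] q7 0.88
dot [585.5 308.3] [9.2 5.1] 86.2 [585.3 308.3] [404. 247.]
dot [549.  321.2] [10.1 11.8] 15.0 [549.  321.2] [410. 234.]
```

```bash
python3 -m crank '[{"hand":0,"translation":[0.001,0,-0.012],"yaw":0},{"hand":0,"translation":[0.001,0,-0.022],"yaw":0},{"hand":0,"translation":[0.001,0,-0.03],"yaw":0},{"hand":0,"translation":[0.001,0,-0.0335],"yaw":0},{"hand":0,"translation":[0.001,0,-0.0335],"yaw":0}]';python3 st.py;  python3 -m crank '[{"hand":0.75,"translation":[0,0,0],"yaw":0},{"hand":0.75,"translation":[0,0,0],"yaw":0},{"hand":0.75,"translation":[0,0,0],"yaw":0},{"hand":0.75,"translation":[0,0,0.03],"yaw":0},{"hand":0.75,"translation":[0,0,0.07],"yaw":0},{"hand":1,"translation":[0,0,0.1],"yaw":0}]';python3 st.py
python3 - <<'E'
from h import *
s=cap('scene');t=cap('top')
for o in blobs(s,lambda h,s,v:v<120,.044,6,80,(390,230,415,256)): print('dot',*o)
def show(n,c,*a,**k):
    print(n); [print('  ',*b) for b in blobs(c,*a,**k)]
show('disc',t,lambda h,s,v:(h>17)&(s>165)&(v>110),.008,150,500,(180,165,260,250))
show('sc disc',s,lambda h,s,v:(h>17)&(s>165)&(v>110),.008,150,600,(290,170,360,230))
E
```

```text
t: 12.82
position: [0.5508, 0.3187, 0.0385]
tcp_rot: [-0.001, 0.023, 1.0, -0.0]
force: [-2.0, 0.1, 1.7]
width: 0.0553
gripper_force: 30.0
t 12.82 tcp [550.8 318.7  38.5] close 87.4 w 55.3 gf 30.0 F [-2.   0.1  1.7] q7 0.88
t: 13.58
position: [0.552, 0.3193, 0.1404]
tcp_rot: [0.001, 0.023, 1.0, 0.001]
force: [-0.0, 0.1, -0.1]
width: 0.0756
gripper_force: 0.0
t 13.57 tcp [552.  319.3 140.4] close 87.3 w 75.6 gf 0.0 F [-0.   0.1 -0.1] q7 0.89
dot [549.9 320.2] [8.3 9.3] 0.0 [550.1 320.2] [405. 244.]
dot [537.5 290.4] [13.9  3.5] 1.3 [537.  290.3] [390. 236.]
disc
   [446.1 125.7] [54.7 56. ] 0.6 [445.8 125.5] [220. 209.]
sc disc
   [447.8 124.4] [56.9 52.4] 9.7 [447.2 124.2] [318. 203.]
```

```bash
python3 -m crank '[{"hand":1,"translation":[-0.022,-0.042,0],"yaw":0},{"hand":1,"translation":[-0.045,-0.084,0],"yaw":0},{"hand":1,"translation":[-0.068,-0.126,0],"yaw":0},{"hand":1,"translation":[-0.09,-0.168,0],"yaw":0},{"hand":1,"translation":[-0.1045,-0.1945,0],"yaw":0},{"hand":1,"translation":[-0.1045,-0.1945,-0.03],"yaw":0},{"hand":1,"translation":[-0.1045,-0.1945,-0.08],"yaw":0},{"hand":1,"translation":[-0.1045,-0.1945,-0.12],"yaw":0}]'; python3 -m crank '[{"hand":1,"translation":[0,0,-0.0165],"yaw":0},{"hand":1,"translation":[0,0,-0.0165],"yaw":0},{"hand":0,"translation":[0,0,-0.0165],"yaw":0},{"hand":0,"translation":[0,0,-0.0165],"yaw":0},{"hand":0,"translation":[0,0,-0.0165],"yaw":0},{"hand":0,"translation":[0,0,-0.0165],"yaw":0},{"hand":0,"translation":[0,0,-0.0165],"yaw":0}]'; python3 st.py
```

```text
t: 14.68
position: [0.4464, 0.1241, 0.0168]
tcp_rot: [-0.0, 0.023, 1.0, -0.0]
force: [-0.1, 0.1, -0.8]
width: 0.093
gripper_force: 0.0
t: 15.55
position: [0.447, 0.1244, 0.0022]
tcp_rot: [0.0, 0.023, 1.0, -0.0]
force: [0.2, 0.7, -0.3]
width: 0.055
gripper_force: 30.0
t 15.55 tcp [447.  124.4   2.2] close 87.3 w 55.0 gf 30.0 F [ 0.2  0.7 -0.3] q7 1.06
```

```bash
python3 -m crank '[{"hand":0,"translation":[0,0,0.03],"yaw":0},{"hand":0,"translation":[0,0,0.08],"yaw":0},{"hand":0,"translation":[0,0,0.12],"yaw":0},{"hand":0,"translation":[0.022,0.042,0.125],"yaw":0},{"hand":0,"translation":[0.045,0.084,0.125],"yaw":0},{"hand":0,"translation":[0.068,0.126,0.125],"yaw":0},{"hand":0,"translation":[0.09,0.168,0.125],"yaw":0},{"hand":0,"translation":[0.104,0.1945,0.125],"yaw":0}]'; python3 -m crank '[{"hand":0,"translation":[0,0,0],"yaw":0},{"hand":0,"translation":[0,0,-0.03],"yaw":0},{"hand":0,"translation":[0,0,-0.045],"yaw":0},{"hand":0,"translation":[0,0,-0.045],"yaw":0},{"hand":0,"translation":[0,0,-0.045],"yaw":0}]';python3 st.py
python3 - <<'E'
from h import *
s=cap('scene','s4.png')
for o in blobs(s,lambda h,s,v:(h>17)&(s>165)&(v>70),.0825+.006,60,800,(375,210,440,255)): print('disc',*o)
cv2.imwrite('pics/s4c.png',cv2.resize(s['frame'][170:290,345:465],None,fx=5,fy=5))
E
```

```text
t: 16.55
position: [0.551, 0.3215, 0.1267]
tcp_rot: [-0.0, 0.022, 1.0, 0.0]
force: [0.3, -0.2, -0.5]
width: 0.0548
gripper_force: 30.0
t: 17.18
position: [0.5515, 0.3188, 0.083]
tcp_rot: [0.001, 0.023, 1.0, 0.0]
force: [1.5, -0.2, -0.8]
width: 0.0554
gripper_force: 30.0
t 17.18 tcp [551.5 318.8  83. ] close 87.3 w 55.4 gf 30.0 F [ 1.5 -0.2 -0.8] q7 0.88
disc [569.1 322.2] [24.7 46.4] 5.3 [570.3 321.8] [412. 239.]
disc [550.6 320. ] [29.8 27.8] 58.5 [550.9 319.7] [412. 232.]
disc [535.1 317.7] [22.7 47. ] 13.3 [532.8 320.1] [410. 226.]
```

View pics/s4c.png

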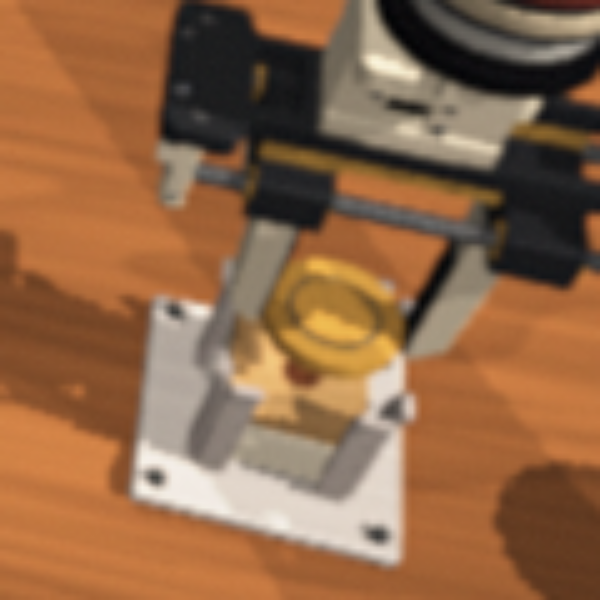

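The disc is centred over the spacer, ring centre at crop (335,308). I lower and release it.

```bash
python3 -m crank '[{"hand":0,"translation":[0,0,-0.015],"yaw":0},{"hand":0,"translation":[0,0,-0.025],"yaw":0},{"hand":0,"translation":[0,0,-0.032],"yaw":0},{"hand":0,"translation":[0,0,-0.0355],"yaw":0},{"hand":0,"translation":[0,0,-0.0355],"yaw":0}]';python3 st.py;  python3 -m crank '[{"hand":0.75,"translation":[0,0,0],"yaw":0},{"hand":0.75,"translation":[0,0,0],"yaw":0},{"hand":0.75,"translation":[0,0,0],"yaw":0},{"hand":0.75,"translation":[0,0,0.03],"yaw":0},{"hand":0.75,"translation":[0,0,0.07],"yaw":0},{"hand":1,"translation":[0,0,0.1],"yaw":0}]';python3 st.py
python3 - <<'E'
from h import *
s=cap('scene');t=cap('top')
for o in blobs(s,lambda h,s,v:(h>17)&(s>165)&(v>70),.052,60,800,(375,220,440,260)): print('disc',*o)
def show(n,c,*a,**k):
    print(n); [print('  ',*b) for b in blobs(c,*a,**k)]
show('mod whole',t,lambda h,s,v:((s<90)&(v>185))|((h>19)&(v>185))|((h<9)&(v>150)),.008,80,300,(190,130,330,230))
show('lens',t,LENS,.011,5,60,(190,130,330,230))
show('sc lens',s,LENS,.011,10,150,(200,170,340,260))
E
```

```text
t: 17.85
position: [0.5511, 0.319, 0.0466]
tcp_rot: [0.0, 0.023, 1.0, 0.0]
force: [-1.4, -0.1, -0.9]
width: 0.0549
gripper_force: 30.0
t 17.85 tcp [551.1 319.   46.6] close 87.3 w 54.9 gf 30.0 F [-1.4 -0.1 -0.9] q7 0.87
t: 18.6
position: [0.5514, 0.3192, 0.1484]
tcp_rot: [0.001, 0.023, 1.0, 0.0]
force: [0.5, -0.6, 0.1]
width: 0.0756
gripper_force: 0.0
t 18.6 tcp [551.4 319.2 148.4] close 87.3 w 75.6 gf 0.0 F [ 0.5 -0.6  0.1] q7 0.89
disc [551.7 319. ] [52.  56.9] 88.5 [551.1 319.8] [405. 243.]
mod whole
   [ 414.9 -121.3] [49.6 34.1] 0.5 [ 412.1 -120.3] [298. 219.]
   [ 567.7 -115.9] [32.6 33.4] 0.4 [ 567.8 -116.3] [297. 171.]
   [565.3 136.2] [52.7 34. ] 13.7 [564.9 136.2] [217. 171.]
lens
   [ 416.7 -121. ] [15. 14.] 0.5 [ 416.7 -120.9] [298. 219.]
   [564.7 135.2] [15.3 15.2] 0.9 [565.  135.6] [217. 171.]
sc lens
   [566.4 133.7] [14.1 14. ] 15.0 [566.4 133.7] [315. 240.]
   [ 417.6 -122.8] [14.2 12.3] 52.2 [ 417.7 -122.8] [228. 175.]
```

```bash
python3 -m crank '[{"hand":1,"translation":[0.002,-0.03,0],"yaw":-10},{"hand":1,"translation":[0.004,-0.055,0],"yaw":-20},{"hand":1,"translation":[0.006,-0.08,0],"yaw":-30},{"hand":1,"translation":[0.008,-0.105,0],"yaw":-40},{"hand":1,"translation":[0.01,-0.13,0],"yaw":-50},{"hand":1,"translation":[0.012,-0.155,0],"yaw":-60},{"hand":1,"translation":[0.015,-0.18,0],"yaw":-70},{"hand":1,"translation":[0.015,-0.1845,0],"yaw":-73.5}]'; python3 st.py
python3 - <<'E'
from h import *
s=cap('scene');t=cap('top')
def show(n,c,*a,**k):
    print(n); [print('  ',*b) for b in blobs(c,*a,**k)]
show('tester top',t,lambda h,s,v:(s<60)&(v>90),.012,800,1800,(310,140,380,230))
show('tester scene',s,lambda h,s,v:(s<60)&(v>90),.012,800,3500,(125,150,190,240))
cv2.imwrite('pics/t5.png',np.hstack([cv2.resize(t['frame'][140:225,315:375],None,fx=6.5,fy=6.5,interpolation=cv2.INTER_CUBIC),cv2.resize(s['frame'][148:233,128:188],None,fx=6.5,fy=6.5,interpolation=cv2.INTER_CUBIC)]))
E
```

```text
t: 19.7
position: [0.5657, 0.1313, 0.1457]
tcp_rot: [0.0, 0.619, 0.785, -0.001]
force: [1.0, 0.2, -0.5]
width: 0.0931
gripper_force: 0.0
t 19.7 tcp [565.7 131.3 145.7] close 13.5 w 93.1 gf 0.0 F [ 1.   0.2 -0.5] q7 0.14
tester top
   [ 553.6 -257.9] [165.1  80.7] 9.1 [ 554.9 -257.6] [343. 176.]
tester scene
   [ 555.8 -259.5] [173.1  82.4] 9.2 [ 559.5 -258.9] [158. 205.]
```

View pics/t5.png

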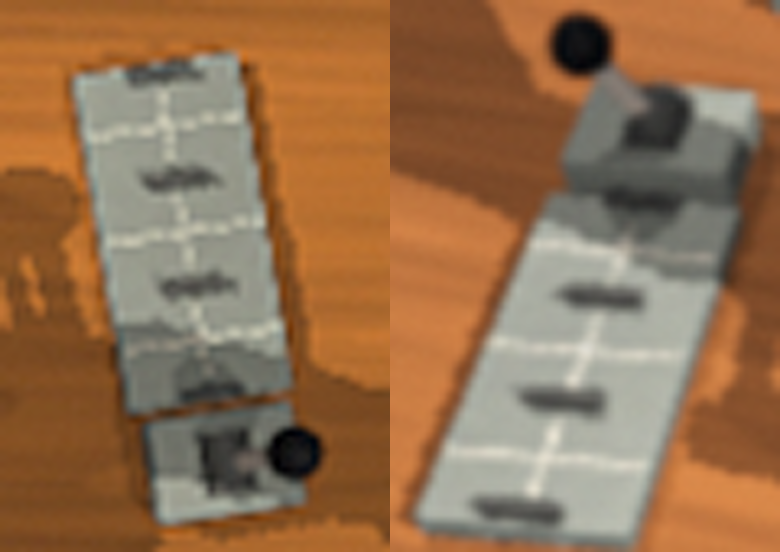

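The tester has three empty bays. The top-half crosses are at about (166,125), (183,236), (202,335) and the scene-half ones at (543,460), (588,351), (624,247). The ball is at (295,452) in the top half.

```bash
python3 - <<'E'
from h import *
t=cap('top');s=cap('scene')
for n,c,o,L in(('top',t,(315,140,0),[(166,125),(183,236),(202,335)]),('sc',s,(128,148,390),[(543,460),(588,351),(624,247)])):
  for u,v in L: print(n,np.round(1000*ray(c,(u-o[2]+.5)/6.5-.5+o[0],(v+.5)/6.5-.5+o[1],.012),1))
E
python3 -m crank '[{"hand":1,"translation":[0,0,-0.04],"yaw":0},{"hand":1,"translation":[0,0,-0.09],"yaw":0},{"hand":1,"translation":[0,0,-0.13],"yaw":0},{"hand":1,"translation":[0,0,-0.1445],"yaw":0},{"hand":1,"translation":[0,0,-0.1445],"yaw":0},{"hand":0,"translation":[0,0,-0.1445],"yaw":0},{"hand":0,"translation":[0,0,-0.1445],"yaw":0},{"hand":0,"translation":[0,0,-0.1445],"yaw":0}]'; python3 -m crank '[{"hand":0,"translation":[0,0,0],"yaw":0},{"hand":0,"translation":[0,0,0],"yaw":0},{"hand":0,"translation":[0,0,0],"yaw":0}]'; python3 st.py
```

```text
top [ 605.3 -250.5   12. ]
top [ 551.6 -258.3   12. ]
top [ 504.1 -267.1   12. ]
sc [ 605.8 -253.5   12. ]
sc [ 553.1 -260.5   12. ]
sc [ 499.3 -270.5   12. ]
t: 20.9
position: [0.5663, 0.1346, 0.0025]
tcp_rot: [0.0, 0.617, 0.787, 0.0]
force: [0.1, -0.7, 0.1]
width: 0.0676
gripper_force: 0.0
t: 21.28
position: [0.566, 0.1344, 0.0022]
tcp_rot: [-0.0, 0.617, 0.787, 0.0]
force: [0.7, -0.6, 0.2]
width: 0.0493
gripper_force: 30.0
t 21.27 tcp [566.  134.4   2.2] close 13.8 w 49.3 gf 30.0 F [ 0.7 -0.6  0.2] q7 0.19
```

```bash
python3 -m crank '[{"hand":0,"translation":[0,0,0.03],"yaw":0},{"hand":0,"translation":[0,0,0.08],"yaw":0},{"hand":0,"translation":[0.002,-0.02,0.11],"yaw":5},{"hand":0,"translation":[0.006,-0.06,0.11],"yaw":15},{"hand":0,"translation":[0.01,-0.1,0.11],"yaw":25},{"hand":0,"translation":[0.014,-0.14,0.11],"yaw":35},{"hand":0,"translation":[0.019,-0.18,0.11],"yaw":45},{"hand":0,"translation":[0.023,-0.22,0.11],"yaw":55}]'; python3 -m crank '[{"hand":0,"translation":[0.005,-0.045,0],"yaw":9},{"hand":0,"translation":[0.009,-0.09,0],"yaw":18},{"hand":0,"translation":[0.013,-0.13,0],"yaw":26},{"hand":0,"translation":[0.016,-0.155,0],"yaw":30},{"hand":0,"translation":[0.017,-0.1665,0],"yaw":30.3},{"hand":0,"translation":[0.017,-0.1665,-0.04],"yaw":30.3},{"hand":0,"translation":[0.017,-0.1665,-0.07],"yaw":30.3},{"hand":0,"translation":[0.017,-0.1665,-0.07],"yaw":30.3}]'; python3 -m crank '[{"hand":0,"translation":[0,0,0],"yaw":0}]';python3 st.py
python3 - <<'E'
from h import *
s=cap('scene','s6.png');t=cap('top')
zt=.0405+.011
for o in blobs(s,LENS,.051,8,150,(120,190,200,240)): print('lens',*o)
cv2.imwrite('pics/s6c.png',np.hstack([cv2.resize(s['frame'][140:240,110:190],None,fx=5,fy=5,interpolation=cv2.INTER_CUBIC),cv2.resize(t['frame'][120:220,300:380],None,fx=5,fy=5,interpolation=cv2.INTER_CUBIC)]))
E
```

```text
t: 22.28
position: [0.5889, -0.087, 0.112]
tcp_rot: [-0.0, 0.181, 0.984, -0.0]
force: [0.6, -0.1, -0.8]
width: 0.0498
gripper_force: 30.0
t: 23.28
position: [0.604, -0.2499, 0.0396]
tcp_rot: [-0.003, -0.08, 0.997, 0.002]
force: [-0.5, -0.5, 0.4]
width: 0.0493
gripper_force: 30.0
t: 23.4
position: [0.6071, -0.2515, 0.0433]
tcp_rot: [0.001, -0.08, 0.997, -0.0]
force: [-0.6, -0.2, 0.3]
width: 0.0492
gripper_force: 30.0
t 23.4 tcp [ 607.1 -251.5   43.3] close 99.2 w 49.2 gf 30.0 F [-0.6 -0.2  0.3] q7 1.9
lens [ 607.8 -250.5] [14.4 14.1] 75.0 [ 607.8 -250.2] [148. 209.]
```

View pics/s6c.png

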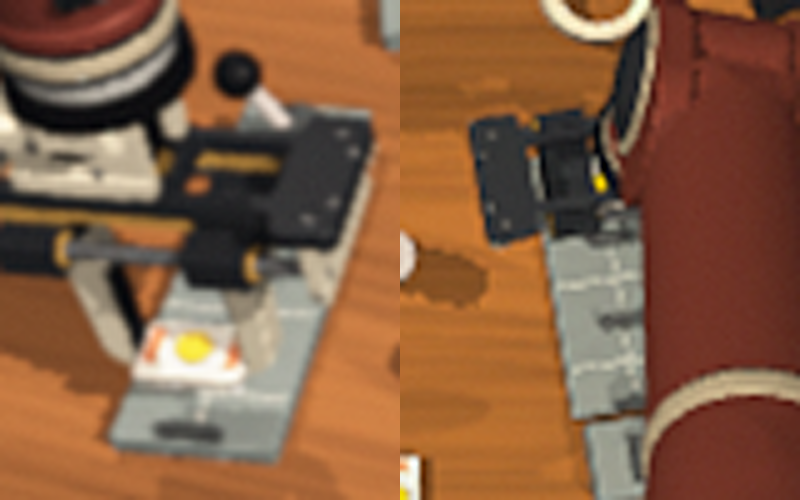

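The module is level in the grip over bay 2, lens at crop (195,347). I lower it and compare with the cross before release.

```bash
python3 -m crank '[{"hand":0,"translation":[0,0,-0.012],"yaw":0},{"hand":0,"translation":[0,0,-0.022],"yaw":0},{"hand":0,"translation":[0,0,-0.025],"yaw":0},{"hand":0,"translation":[0,0,-0.025],"yaw":0},{"hand":0,"translation":[0,0,-0.025],"yaw":0}]';python3 st.py
python3 - <<'E'
from h import *
s=cap('scene')
for o in blobs(s,LENS,.026,8,150,(120,190,200,240)): print('lens',*o)
E
```

```text
t: 24.12
position: [0.6063, -0.2521, 0.0173]
tcp_rot: [0.0, -0.08, 0.997, -0.0]
force: [0.1, -0.5, -0.5]
width: 0.0495
gripper_force: 30.0
t 24.12 tcp [ 606.3 -252.1   17.3] close 99.1 w 49.5 gf 30.0 F [ 0.1 -0.5 -0.5] q7 1.89
lens [ 607.7 -250. ] [14.9 13.5] 26.5 [ 607.8 -250.1] [151. 216.]
```

```bash
cat > cr.py <<'E'
from h import *
def cross(c,img,ctr=(554,-259),yaw=9.1):
    f=cv2.resize(img,None,fx=4,fy=4,interpolation=cv2.INTER_CUBIC)
    g=cv2.cvtColor(f,cv2.COLOR_BGR2GRAY); d=g.astype(float)-cv2.GaussianBlur(g,(0,0),12)
    a=np.radians(yaw); R=np.array([[np.cos(a),np.sin(a)],[-np.sin(a),np.cos(a)]])
    v,u=np.nonzero(d>12)
    P=[]
    for x,y in zip(u,v):
        p=ray(c,(x+.5)/4-.5,(y+.5)/4-.5,.012)[:2]*1000-np.array(ctr)
        if abs(p@p)<110**2: P.append(R@p)
    P=np.array(P); res={}
    for i,b in enumerate((-52,0,52)):
        ok=(np.abs(P[:,0]-b)<4.5)&(np.abs(P[:,1])<34)&(np.abs(P[:,1])>6)
        k=np.polyfit(P[ok,1],P[ok,0],1)
        lo=(np.abs(P[:,1])<5)&(np.abs(P[:,0]-b)<17)&(np.abs(P[:,0]-b)>4)
        my=np.median(P[lo,1]) if lo.sum() else np.nan
        w=R.T@np.array([np.polyval(k,my),my])+ctr
        print('bay',i,'tester-frame x',round(np.polyval(k,0),1),'slope deg',round(-np.degrees(k[0]),1),'y',round(my,1),'world',np.round(w,1),ok.sum(),lo.sum())
if __name__=='__main__':
    for n in('top','scene'):
        print(n); cross(manip.capture(n),cv2.imread(f'pics/{n}0.png'))
E
python3 cr.py
```

```text
top
bay 0 tester-frame x -52.3 slope deg -0.2 y 0.6 world [ 502.3 -266.7] 428 172
bay 1 tester-frame x -0.1 slope deg 0.2 y 0.1 world [ 553.9 -259. ] 401 216
bay 2 tester-frame x 51.6 slope deg 0.0 y 0.2 world [ 604.9 -250.7] 392 231
scene
bay 0 tester-frame x -53.1 slope deg -0.4 y -2.2 world [ 501.9 -269.5] 563 191
bay 1 tester-frame x -1.1 slope deg 0.3 y -2.0 world [ 553.2 -261.2] 535 298
bay 2 tester-frame x 50.8 slope deg -0.2 y -2.1 world [ 604.5 -253. ] 591 316
```

```bash
python3 -m crank '[{"hand":0,"translation":[-0.0005,0,-0.001],"yaw":0},{"hand":0,"translation":[-0.0005,0,-0.0025],"yaw":0},{"hand":0,"translation":[-0.0005,0,-0.0025],"yaw":0}]';python3 st.py; python3 -m crank '[{"hand":0.7,"translation":[0,0,0],"yaw":0},{"hand":0.7,"translation":[0,0,0],"yaw":0},{"hand":0.7,"translation":[0,0,0],"yaw":0},{"hand":0.7,"translation":[0,0,0.02],"yaw":0},{"hand":0.7,"translation":[0,0,0.06],"yaw":0},{"hand":1,"translation":[-0.03,0.03,0.11],"yaw":-10},{"hand":1,"translation":[-0.06,0.06,0.13],"yaw":-20},{"hand":1,"translation":[-0.1,0.1,0.13],"yaw":-30}]'; python3 -m crank '[{"hand":1,"translation":[-0.01,0.03,0],"yaw":-10},{"hand":1,"translation":[-0.01,0.06,0],"yaw":-20},{"hand":1,"translation":[-0.01,0.09,0],"yaw":-30},{"hand":1,"translation":[-0.01,0.12,0],"yaw":-40},{"hand":1,"translation":[-0.01,0.12,0],"yaw":-40}]'; python3 st.py
cat > mod.py <<'E'
from h import *
t=cap('top');s=cap('scene')
M=lambda h,s,v:((s<90)&(v>195))|((h>19)&(s>120)&(v>185))|((h<11)&(s>100)&(v>190))
def show(n,c,*a,**k):
    print(n); [print('  ',*b) for b in blobs(c,*a,**k)]
for b in((270,190,330,240),(315,140,375,205)):
    show('mod',t,M,.008 if b[0]<300 else .020,60,300,b)
    show('lens',t,LENS,.011 if b[0]<300 else .023,5,60,b)
show('sc lens B',s,LENS,.011,8,150,(200,160,250,200))
show('sc lens tester',s,LENS,.023,8,150,(120,165,195,240))
E
python3 mod.py
```

```text
t: 24.65
position: [0.6053, -0.2521, 0.0145]
tcp_rot: [-0.0, -0.08, 0.997, 0.0]
force: [0.1, 0.4, -0.1]
width: 0.0495
gripper_force: 30.0
t 24.65 tcp [ 605.3 -252.1   14.5] close 99.1 w 49.5 gf 30.0 F [ 0.1  0.4 -0.1] q7 1.89
t: 25.65
position: [0.5073, -0.1518, 0.1484]
tcp_rot: [0.004, 0.184, 0.983, -0.0]
force: [0.9, 1.1, 0.3]
width: 0.0897
gripper_force: 0.0
t: 26.28
position: [0.4962, -0.0287, 0.1459]
tcp_rot: [0.0, 0.503, 0.864, 0.001]
force: [0.3, -0.5, -0.3]
width: 0.0931
gripper_force: 0.0
t 26.27 tcp [496.2 -28.7 145.9] close 29.6 w 93.1 gf 0.0 F [ 0.3 -0.5 -0.3] q7 0.6
mod
   [ 415.9 -120.2] [49.6 33.3] 3.6 [ 413.6 -121.3] [299. 221.]
lens
   [ 416.5 -120.7] [14.4 15.5] 0.5 [ 416.5 -120.7] [298. 219.]
mod
   [ 606.5 -247.5] [33.1 51.2] 8.6 [ 606.4 -247.6] [339. 158.]
lens
   [ 606.3 -248.1] [15.1 15.5] 0.4 [ 606.5 -247.8] [340. 158.]
sc lens B
   [ 417.6 -122.9] [12.9 11.6] 52.2 [ 417.5 -122.9] [228. 175.]
sc lens tester
   [ 607.5 -249.9] [13.6 12.9] 59.4 [ 607.6 -249.9] [151. 216.]
```

Run:
```python
from h import *
t=cap('top')
for th in(150,170,190):
  for o in blobs(t,lambda h,s,v:((s<100)&(v>th))|((h>19)&(s>110)&(v>th))|((h<11)&(s>90)&(v>th)),.008,100,300,(280,200,318,240)): print(th,*o)
cv2.imwrite('pics/b.png',cv2.resize(t['frame'][200:240,275:320],None,fx=10,fy=10,interpolation=cv2.INTER_CUBIC))
```

```text
150 [ 415.7 -120.3] [52.1 35.2] 3.6 [ 411.8 -122. ] [299. 219.]
170 [ 415.8 -120.2] [51.7 34.5] 3.6 [ 411.7 -121.8] [299. 219.]
190 [ 415.9 -120.2] [50.4 33.8] 3.1 [ 413.2 -121.7] [299. 221.]
```

View pics/b.png

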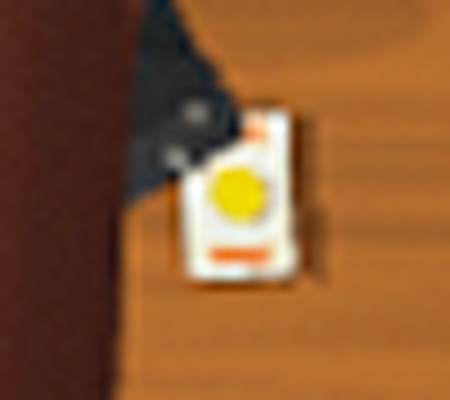

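Module B shows at (238,193) in the crop, long side close to world x (about 3°), partly under the gripper. I go and pick it.

```bash
python3 -m crank '[{"hand":1,"translation":[-0.026,-0.03,0],"yaw":-9},{"hand":1,"translation":[-0.052,-0.06,0],"yaw":-18},{"hand":1,"translation":[-0.0785,-0.0915,0],"yaw":-26.3},{"hand":1,"translation":[-0.0785,-0.0915,0],"yaw":-26.3},{"hand":1,"translation":[-0.0785,-0.0915,-0.05],"yaw":-26.3},{"hand":1,"translation":[-0.0785,-0.0915,-0.1],"yaw":-26.3},{"hand":1,"translation":[-0.0785,-0.0915,-0.13],"yaw":-26.3},{"hand":1,"translation":[-0.0785,-0.0915,-0.1425],"yaw":-26.3}]'; python3 st.py; python3 -m crank '[{"hand":1,"translation":[0,0,0],"yaw":0},{"hand":0,"translation":[0,0,0],"yaw":0},{"hand":0,"translation":[0,0,0],"yaw":0},{"hand":0,"translation":[0,0,0],"yaw":0},{"hand":0,"translation":[0,0,0],"yaw":0},{"hand":0,"translation":[0,0,0],"yaw":0}]'; python3 st.py
```

```text
t: 27.42
position: [0.417, -0.1236, 0.0007]
tcp_rot: [-0.001, 0.689, 0.725, -0.0]
force: [-0.3, 0.4, 0.6]
width: 0.0931
gripper_force: 0.0
t 27.43 tcp [ 417.  -123.6    0.7] close 2.9 w 93.1 gf 0.0 F [-0.3  0.4  0.6] q7 0.55
t: 28.18
position: [0.4171, -0.1236, 0.0023]
tcp_rot: [0.0, 0.689, 0.724, 0.0]
force: [-0.1, 0.9, 0.8]
width: 0.0494
gripper_force: 30.0
t 28.18 tcp [ 417.1 -123.6    2.3] close 2.9 w 49.4 gf 30.0 F [-0.1  0.9  0.8] q7 0.55
```

```bash
python3 -m crank '[{"hand":0,"translation":[0,0,0.03],"yaw":0},{"hand":0,"translation":[0,0,0.08],"yaw":0},{"hand":0,"translation":[0.01,-0.01,0.11],"yaw":9},{"hand":0,"translation":[0.025,-0.025,0.11],"yaw":19},{"hand":0,"translation":[0.04,-0.04,0.11],"yaw":29},{"hand":0,"translation":[0.055,-0.055,0.11],"yaw":39},{"hand":0,"translation":[0.07,-0.07,0.11],"yaw":49},{"hand":0,"translation":[0.085,-0.085,0.11],"yaw":59}]'; python3 -m crank '[{"hand":0,"translation":[0.015,-0.015,0],"yaw":10},{"hand":0,"translation":[0.03,-0.03,0],"yaw":20},{"hand":0,"translation":[0.045,-0.045,0],"yaw":30},{"hand":0,"translation":[0.05,-0.0545,0],"yaw":37.2},{"hand":0,"translation":[0.05,-0.0545,0],"yaw":37.2},{"hand":0,"translation":[0.05,-0.0545,-0.04],"yaw":37.2},{"hand":0,"translation":[0.05,-0.0545,-0.08],"yaw":37.2},{"hand":0,"translation":[0.05,-0.0545,-0.095],"yaw":37.2}]'; python3 -m crank '[{"hand":0,"translation":[0,0,0],"yaw":0},{"hand":0,"translation":[0,0,0],"yaw":0}]';python3 st.py
python3 - <<'E'
from h import *
s=cap('scene')
for o in blobs(s,LENS,.026,8,150,(130,165,190,235)): print('lens',*o)
E
```

```text
t: 29.18
position: [0.502, -0.209, 0.1119]
tcp_rot: [-0.0, 0.24, 0.971, 0.0]
force: [-0.5, -0.3, -0.7]
width: 0.0493
gripper_force: 30.0
t: 30.18
position: [0.5499, -0.2617, 0.0149]
tcp_rot: [-0.002, -0.078, 0.997, 0.001]
force: [0.3, -0.8, -0.2]
width: 0.0495
gripper_force: 30.0
t: 30.42
position: [0.5531, -0.2632, 0.0186]
tcp_rot: [0.001, -0.079, 0.997, -0.001]
force: [-0.1, 0.3, -0.3]
width: 0.05
gripper_force: 30.0
t 30.43 tcp [ 553.1 -263.2   18.6] close 99.0 w 50.0 gf 30.0 F [-0.1  0.3 -0.3] q7 1.89
lens [ 609.6 -248.4] [14.8 13.9] 25.9 [ 609.4 -248.4] [151. 216.]
lens [ 552.3 -262.9] [14.  14.2] 75.3 [ 552.4 -262.6] [156. 197.]
```

```bash
python3 -m crank '[{"hand":0,"translation":[0.0008,0.0012,-0.001],"yaw":0},{"hand":0,"translation":[0.0008,0.0012,-0.003],"yaw":0},{"hand":0,"translation":[0.0008,0.0012,-0.003],"yaw":0}]';python3 st.py; python3 -m crank '[{"hand":0.7,"translation":[0,0,0],"yaw":0},{"hand":0.7,"translation":[0,0,0],"yaw":0},{"hand":0.7,"translation":[0,0,0],"yaw":0},{"hand":0.7,"translation":[0,0,0.02],"yaw":0},{"hand":0.7,"translation":[0,0,0.06],"yaw":0},{"hand":1,"translation":[-0.01,0.04,0.1],"yaw":-9},{"hand":1,"translation":[-0.02,0.08,0.13],"yaw":-18},{"hand":1,"translation":[-0.03,0.12,0.13],"yaw":-27}]'; python3 -m crank '[{"hand":1,"translation":[-0.01,0.04,0],"yaw":-9},{"hand":1,"translation":[-0.02,0.08,0],"yaw":-18},{"hand":1,"translation":[-0.02,0.12,0],"yaw":-27},{"hand":1,"translation":[-0.02,0.12,0],"yaw":-27}]'; python3 st.py
python3 mod.py
```

```text
t: 30.85
position: [0.5527, -0.2618, 0.0141]
tcp_rot: [-0.0, -0.079, 0.997, -0.0]
force: [-1.0, -0.2, -0.6]
width: 0.0495
gripper_force: 30.0
t 30.85 tcp [ 552.7 -261.8   14.1] close 99.0 w 49.5 gf 30.0 F [-1.  -0.2 -0.6] q7 1.88
t: 31.85
position: [0.5244, -0.1409, 0.1469]
tcp_rot: [0.003, 0.159, 0.987, 0.0]
force: [-0.6, 0.3, -0.9]
width: 0.0903
gripper_force: 0.0
t: 32.35
position: [0.5028, -0.0172, 0.1444]
tcp_rot: [-0.0, 0.378, 0.926, 0.001]
force: [0.4, -0.8, 0.8]
width: 0.0925
gripper_force: 0.0
t 32.35 tcp [502.8 -17.2 144.4] close 45.5 w 92.5 gf 0.0 F [ 0.4 -0.8  0.8] q7 0.78
mod
lens
mod
   [ 552.9 -257.2] [33.1 50.8] 9.8 [ 552.8 -256.8] [342. 175.]
   [ 606.5 -247.5] [33.1 51.2] 8.6 [ 606.4 -247.6] [339. 158.]
lens
   [ 552.6 -257.9] [16.1 15.7] 56.5 [ 552.8 -257.7] [343. 175.]
   [ 606.3 -248.1] [15.5 15.2] 89.7 [ 606.6 -247.8] [340. 158.]
sc lens B
sc lens tester
   [ 607.5 -249.9] [13.6 12.9] 59.4 [ 607.7 -249.9] [151. 216.]
   [ 553.7 -260.1] [13.2 12.5] 25.3 [ 553.9 -259.9] [157. 199.]
```

```bash
python3 -m crank '[{"hand":0.8,"translation":[0.018,-0.04,0],"yaw":9},{"hand":0.8,"translation":[0.036,-0.08,0],"yaw":18},{"hand":0.8,"translation":[0.054,-0.12,0],"yaw":27},{"hand":0.8,"translation":[0.072,-0.16,0],"yaw":36},{"hand":0.8,"translation":[0.09,-0.2,0],"yaw":45},{"hand":0.8,"translation":[0.1027,-0.2302,0],"yaw":54},{"hand":0.8,"translation":[0.1027,-0.2302,0],"yaw":54},{"hand":0.8,"translation":[0.1027,-0.2302,-0.04],"yaw":54}]'; python3 -m crank '[{"hand":0.8,"translation":[0,0,-0.05],"yaw":0},{"hand":0.8,"translation":[0,0,-0.085],"yaw":0},{"hand":0.8,"translation":[0,0,-0.09],"yaw":0},{"hand":0.8,"translation":[0,0,-0.09],"yaw":0},{"hand":0,"translation":[0,0,-0.09],"yaw":0},{"hand":0,"translation":[0,0,-0.09],"yaw":0},{"hand":0,"translation":[0,0,-0.09],"yaw":0},{"hand":0,"translation":[0,0,-0.09],"yaw":0}]'; python3 st.py; python3 -m crank '[{"hand":0,"translation":[0,0,0.004],"yaw":0},{"hand":0,"translation":[-0.0018,-0.0026,0.004],"yaw":0},{"hand":0,"translation":[-0.0018,-0.0026,0.004],"yaw":0},{"hand":0,"translation":[-0.0018,-0.0026,0.0005],"yaw":0},{"hand":0,"translation":[-0.0018,-0.0026,0.0005],"yaw":0}]'; python3 st.py
```

```text
t: 33.45
position: [0.6074, -0.2542, 0.1067]
tcp_rot: [0.004, -0.077, 0.997, -0.001]
force: [-0.6, 0.8, -1.0]
width: 0.0746
gripper_force: 0.0
t: 34.45
position: [0.6057, -0.2522, 0.0148]
tcp_rot: [0.0, -0.079, 0.997, -0.0]
force: [-1.2, 1.0, 3.4]
width: 0.0494
gripper_force: 30.0
t 34.45 tcp [ 605.7 -252.2   14.8] close 99.0 w 49.4 gf 30.0 F [-1.2  1.   3.4] q7 1.86
t: 35.08
position: [0.6038, -0.2549, 0.0148]
tcp_rot: [0.0, -0.079, 0.997, -0.0]
force: [-1.2, -0.1, 2.9]
width: 0.0498
gripper_force: 30.0
t 35.08 tcp [ 603.8 -254.9   14.8] close 99.0 w 49.8 gf 30.0 F [-1.2 -0.1  2.9] q7 1.87
```

```bash
python3 -m crank '[{"hand":0.7,"translation":[0,0,0],"yaw":0},{"hand":0.7,"translation":[0,0,0],"yaw":0},{"hand":0.7,"translation":[0,0,0],"yaw":0},{"hand":0.7,"translation":[0,0,0.02],"yaw":0},{"hand":0.7,"translation":[0,0,0.06],"yaw":0},{"hand":0.5,"translation":[-0.02,0.04,0.1],"yaw":-9},{"hand":0.2,"translation":[-0.04,0.08,0.13],"yaw":-18},{"hand":0,"translation":[-0.06,0.12,0.13],"yaw":-27}]'; python3 -m crank '[{"hand":0,"translation":[-0.02,0.04,0],"yaw":-9},{"hand":0,"translation":[-0.04,0.08,0],"yaw":-18},{"hand":0,"translation":[-0.05,0.12,0],"yaw":-27},{"hand":0,"translation":[-0.05,0.12,0],"yaw":-27}]'; python3 st.py
python3 mod.py
python3 - <<'E'
from h import *
s=cap('scene');t=cap('top')
for o in blobs(s,lambda h,s,v:(h>17)&(s>165)&(v>70),.052,60,800,(375,220,440,260)): print('disc',*o)
for o in blobs(t,lambda h,s,v:v<45,.063,20,200,(340,190,380,230)): print('ball',*o)
cv2.imwrite('pics/f1.png',np.hstack([cv2.resize(s['frame'][190:290,350:450],None,fx=4,fy=5),cv2.resize(s['frame'][140:240,115:215],None,fx=4,fy=5)]))
E
```

```text
t: 36.08
position: [0.5457, -0.1335, 0.149]
tcp_rot: [0.004, 0.159, 0.987, 0.0]
force: [0.2, 0.4, 0.6]
width: 0.0397
gripper_force: 0.0
t: 36.58
position: [0.4934, -0.0099, 0.1461]
tcp_rot: [0.0, 0.379, 0.926, 0.001]
force: [0.3, -1.0, -0.3]
width: 0.0016
gripper_force: 0.0
t 36.58 tcp [493.4  -9.9 146.1] close 45.5 w 1.6 gf 0.0 F [ 0.3 -1.  -0.3] q7 0.76
mod
lens
mod
   [ 552.9 -257.2] [33.1 50.7] 9.7 [ 552.9 -256.8] [342. 175.]
   [ 604.7 -250.3] [33.2 51.3] 8.6 [ 604.8 -250.4] [340. 159.]
lens
   [ 552.6 -257.9] [16.1 15.7] 56.5 [ 552.8 -257.6] [343. 175.]
   [ 604.2 -250.9] [15.1 16. ] 0.4 [ 604.5 -250.6] [341. 159.]
sc lens B
sc lens tester
   [ 606.  -252.8] [13.5 12.8] 26.5 [ 605.9 -252.9] [150. 216.]
   [ 553.7 -259.9] [13.  12.9] 25.8 [ 553.9 -259.9] [157. 199.]
disc [551.4 319.3] [51.5 55.1] 87.0 [549.9 319.8] [406. 243.]
ball [ 446.9 -299.9] [23.4 22.8] 63.7 [ 447.1 -299.8] [360. 209.]
```

View pics/f1.png

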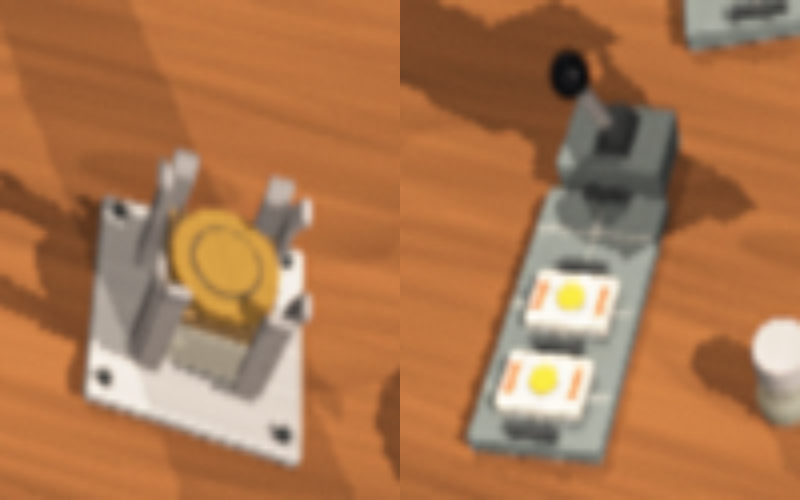

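Both sites look right: the disc sits flat on the stack at crop (225,258). The modules are square in bays 1 and 2 at (572,298) and (543,380), and the toggle is still over at -y. Next is the switch.

```bash
python3 -m crank '[{"hand":0,"translation":[-0.005,-0.042,0],"yaw":-5},{"hand":0,"translation":[-0.01,-0.084,0],"yaw":-10},{"hand":0,"translation":[-0.015,-0.126,0],"yaw":-15},{"hand":0,"translation":[-0.02,-0.168,0],"yaw":-20},{"hand":0,"translation":[-0.026,-0.21,0],"yaw":-25},{"hand":0,"translation":[-0.031,-0.252,0],"yaw":-30},{"hand":0,"translation":[-0.036,-0.294,0],"yaw":-36},{"hand":0,"translation":[-0.0415,-0.331,0],"yaw":-36}]'; python3 -m crank '[{"hand":0,"translation":[0,0,0],"yaw":0},{"hand":0,"translation":[0,0,-0.03],"yaw":0},{"hand":0,"translation":[0,0,-0.06],"yaw":0},{"hand":0,"translation":[0,0,-0.09],"yaw":0},{"hand":0,"translation":[0,0,-0.09],"yaw":0}]'; python3 st.py
python3 - <<'E'
from h import *
s=cap('scene');t=cap('top')
cv2.imwrite('pics/w1.png',np.hstack([cv2.resize(s['frame'][100:220,100:220],(400,400)),cv2.resize(t['frame'][150:270,310:430],(400,400))]))
E
```

```text
t: 37.78
position: [0.451, -0.3492, 0.1448]
tcp_rot: [0.0, 0.651, 0.759, -0.0]
force: [1.2, 0.3, 0.3]
width: 0.0003
gripper_force: 0.0
t: 38.4
position: [0.4507, -0.3442, 0.0527]
tcp_rot: [-0.003, 0.649, 0.761, 0.0]
force: [0.2, 0.3, 0.2]
width: 0.0005
gripper_force: 0.0
t 38.4 tcp [ 450.7 -344.2   52.7] close 9.0 w 0.5 gf 0.0 F [0.2 0.3 0.2] q7 0.91
```

View pics/w1.png

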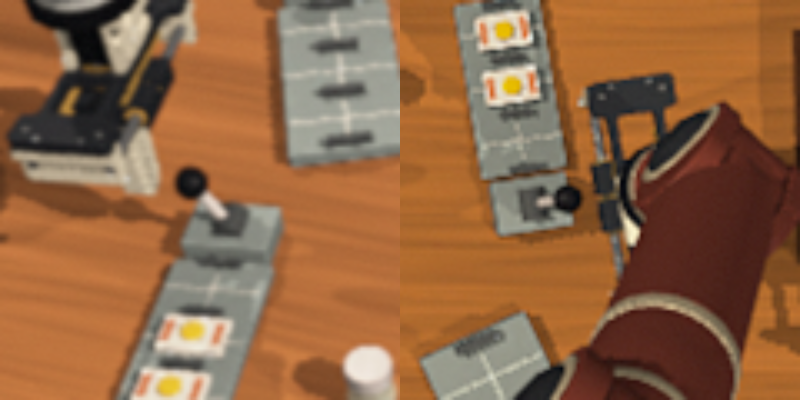

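The fingers stand clear on the -y side of the ball, which is at (192,183) in the left half and (567,198) in the right half. I push along tester +y.

```bash
python3 -m crank '[{"hand":0,"translation":[-0.0015,0.009,0],"yaw":0},{"hand":0,"translation":[-0.003,0.018,0],"yaw":0},{"hand":0,"translation":[-0.0045,0.027,0],"yaw":0},{"hand":0,"translation":[-0.0057,0.036,0],"yaw":0},{"hand":0,"translation":[-0.0072,0.045,0],"yaw":0},{"hand":0,"translation":[-0.0085,0.053,0],"yaw":0},{"hand":0,"translation":[-0.0095,0.06,0],"yaw":0},{"hand":0,"translation":[-0.0095,0.06,0],"yaw":0}]'; python3 -m crank '[{"hand":0,"translation":[-0.0008,0.005,0],"yaw":0},{"hand":0,"translation":[-0.0014,0.009,0],"yaw":0},{"hand":0,"translation":[-0.0014,0.009,0],"yaw":0}]'; python3 st.py
python3 - <<'E'
from h import *
s=cap('scene')
for o in blobs(s,lambda h,s,v:v<40,.063,20,200,(130,120,200,180)): print('ball',*o)
cv2.imwrite('pics/w2.png',cv2.resize(s['frame'][110:210,110:210],(500,500)))
E
```

```text
t: 39.5
position: [0.442, -0.2839, 0.0542]
tcp_rot: [-0.002, 0.649, 0.761, 0.0]
force: [0.0, -0.8, 0.3]
width: 0.0004
gripper_force: 0.0
t: 39.88
position: [0.441, -0.2762, 0.0545]
tcp_rot: [-0.001, 0.649, 0.761, 0.0]
force: [0.2, -0.6, -0.4]
width: 0.0006
gripper_force: 0.1
t 39.88 tcp [ 441.  -276.2   54.5] close 9.1 w 0.6 gf 0.1 F [ 0.2 -0.6 -0.4] q7 0.83
ball [ 437.1 -254.5] [31.1 21.4] 23.2 [ 437.5 -254.3] [176. 156.]
ball [ 326.7 -310.9] [70.2 20.5] 10.3 [ 323.7 -311.5] [173. 128.]
```

View pics/w2.png

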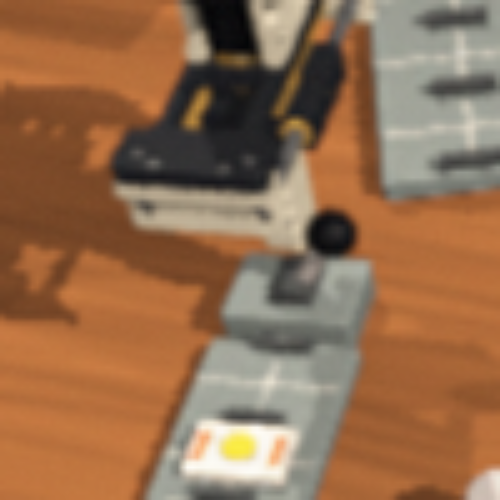

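The ball is past centre at (330,232). I push on in small steps until the stop is felt.

```bash
python3 -m crank '[{"hand":0,"translation":[-0.0003,0.002,0],"yaw":0},{"hand":0,"translation":[-0.0006,0.004,0],"yaw":0},{"hand":0,"translation":[-0.0006,0.004,0],"yaw":0}]'; python3 -m crank '[{"hand":0,"translation":[-0.0003,0.002,0],"yaw":0},{"hand":0,"translation":[-0.0003,0.002,0],"yaw":0}]';  python3 -m crank '[{"hand":0,"translation":[-0.0003,0.002,0],"yaw":0},{"hand":0,"translation":[-0.0003,0.002,0],"yaw":0}]'
python3 - <<'E'
from h import *
s=cap('scene')
for o in blobs(s,lambda h,s,v:v<40,.063,20,200,(130,140,200,180)): print('ball',*o)
E
```

```text
t: 40.3
position: [0.4409, -0.274, 0.0548]
tcp_rot: [0.001, 0.649, 0.76, -0.0]
force: [1.3, -3.4, -2.9]
width: 0.0005
gripper_force: 2.1
t: 40.55
position: [0.4409, -0.2739, 0.0549]
tcp_rot: [0.003, 0.65, 0.76, -0.001]
force: [1.0, -6.3, -4.9]
width: 0.0007
gripper_force: 3.6
t: 40.8
position: [0.441, -0.2738, 0.0549]
tcp_rot: [0.004, 0.65, 0.76, -0.002]
force: [1.1, -9.5, -6.0]
width: 0.0007
gripper_force: 4.9
ball [ 438.4 -251.8] [28.6 21.9] 14.9 [ 438.3 -251.7] [177. 157.]
ball [ 414.2 -342.5] [13.1 81.1] 11.5 [ 414.4 -340.2] [149. 145.]
```

At the stop: the position holds while the force rises. I back off and do the final check.

```bash
python3 -m crank '[{"hand":0,"translation":[0.002,-0.015,0],"yaw":0},{"hand":0,"translation":[0.006,-0.04,0],"yaw":0},{"hand":0,"translation":[0.006,-0.05,0.02],"yaw":0},{"hand":0,"translation":[0.006,-0.05,0.06],"yaw":0},{"hand":0,"translation":[0.006,-0.06,0.1],"yaw":0},{"hand":0,"translation":[0.0,-0.1,0.13],"yaw":0},{"hand":0,"translation":[-0.02,-0.14,0.15],"yaw":0},{"hand":0,"translation":[-0.02,-0.14,0.15],"yaw":0}]'; python3 st.py; python3 mod.py
python3 - <<'E'
from h import *
s=cap('scene');t=cap('top')
for o in blobs(t,lambda h,s,v:v<45,.063,20,200,(335,190,380,230)): print('ball',*o)
cv2.imwrite('pics/z.png',cv2.resize(s['frame'],(800,600)))
E
```

```text
t: 41.85
position: [0.4176, -0.4125, 0.2065]
tcp_rot: [0.001, 0.652, 0.758, -0.001]
force: [0.1, 0.0, 0.4]
width: 0.0005
gripper_force: 0.0
t 41.85 tcp [ 417.6 -412.5  206.5] close 8.7 w 0.5 gf 0.0 F [0.1 0.  0.4] q7 1.0
mod
lens
mod
   [ 552.8 -257.3] [31.9 49.3] 9.5 [ 552.9 -257. ] [342. 175.]
   [ 604.7 -250.3] [32.1 50.2] 8.8 [ 604.8 -250.6] [340. 159.]
lens
   [ 553.1 -257.6] [15.6 16.5] 0.4 [ 552.8 -257.7] [343. 175.]
   [ 604.  -250.7] [15.6 15.5] 0.4 [ 604.3 -250.5] [341. 159.]
sc lens B
sc lens tester
   [ 605.7 -253.1] [15.2 14. ] 25.9 [ 605.6 -253.1] [150. 215.]
   [ 553.5 -260.5] [14.8 13.8] 25.3 [ 553.6 -260.3] [157. 199.]
ball [ 438.8 -248.5] [21.4 23.8] 0.5 [ 439.  -248.8] [343. 212.]
```

View pics/z.png

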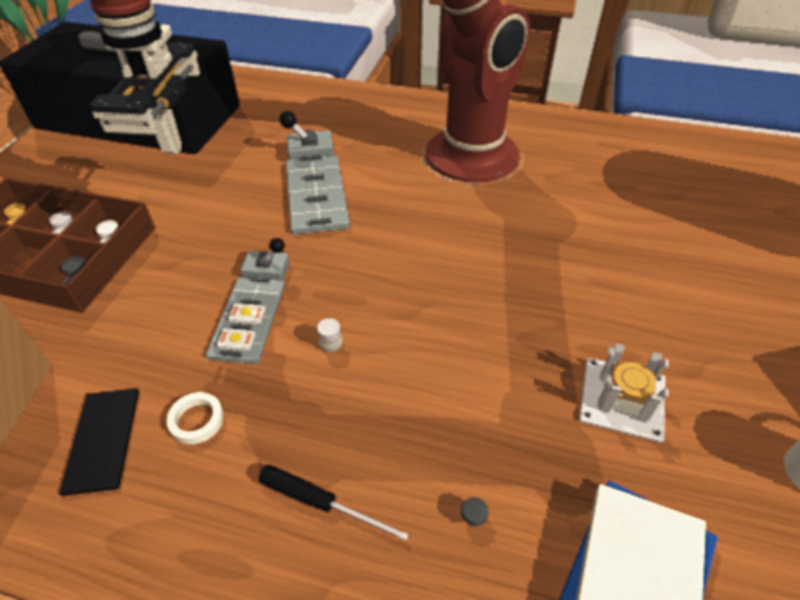

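The stack is in the fixture at (633,380), the modules are in the tester at (245,313) and (237,340), and the ball is over at (277,245). The bystanders have not moved. Ball travel is about 52 mm, which matches the full stop.

```bash
python3 -c "from station import manip; print(manip.job_done())"
```

```text
the job is handed in; nothing more can be done
None
```

The lamp-base stack is built in the fixture, both LED modules lie within about 1.5 mm of the crosses in bays 1 and 2, the switch was then thrown to its stop, and the job is handed in (no verdict was returned).

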